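Key off the crowded peg, into the sticky lock, and hold the medicine box open

ROBOT

A 7-joint arm with a two-finger parallel gripper is mounted at the origin on a cart in front of the work surface, level with it; the furniture and walls round the work are solid. World frame = base frame: x ahead of the robot, y to its left, z up, the work surface at z = 0. Lengths are in m, angles in rad, forces in N, time in s.
With the tool pointing down it reaches from about 0.4 to 0.9 m from the base axis. Payload 5.5 kg.
Tool frame: the origin (TCP) lies at the very end of the fingers, on their centre line; the grasp point (between the pads) lies 19 mm behind it; y points along the fingers, x is the direction in which the jaws open and shut, and the axes are right-handed (so a half turn about y gives the same grasp; the last joint's range is limited). The gripper opens to 85 mm and grips with 20 to 120 N. Pads are 22 mm wide; open, the fingers measure 114 mm over their backs; the gripper's body (76 mm by 85 mm) begins 54 mm behind the grasp point. The pads swing forward as they close: fully open they stand 13 mm farther back than shut.
Start: joints at [1.481, 0.501, -0.427, 1.55, 0.221, 1.138, -0.21], TCP at [0.225, -0.61, 0.231] pointing down, gripper open.
Joint ranges: [-2.88, 2.88], [-0.31, 2.03], [-1.54, 1.56], [0.2, 2.42], [-1.41, 4.55], [0.19, 2.02], [-2.57, 2.57]. Speed limits (rad/s): [2.57, 2.57, 3.14, 3.14, 3.14, 3.14, 3.14].

INTERFACE

Orientations are given as a unit quaternion [x, y, z, w].
In Python, from bench import arm gives the robot as it stands.
- The arm moves only by the tool apply_moves, never from a script. Its argument "moves" is a list of rows, each an object of numbers: "gripper": the opening, from -1 (shut) to 1 (fully open); "x", "y", "z": the shift along the world's x, y, z each as a share of 10 cm, from -1 to 1; "twist": the turn about the world's z as a share of pi rad, from -1 to 1. In form: [{"gripper": .., "x": .., "y": .., "z": .., "twist": ..}, ...]. A call has 1 to 20 rows; each row is the pose to reach, as a shift and turn from the pose measured when the call began, turning the shorter way round; what a row does not reach only later rows make up. A row lasts 1/10 s, in which the tool goes at most 50 mm and 8.59 degrees, less where a joint would pass 70% of its speed; a pose out of reach is approached as far as the arm can. A call with a number of a shift or a turn outside -1 to 1 is refused whole. A call with a gripper value outside its range is refused whole. The fingers move at their own pace and stop on an object; "force" is the grip in N (left out, the last holds). Time passes only in rows, so rows that repeat a pose let the fingers close. It gives the time, the measured TCP pose, the force and the opening at its end, in the units of the state.
- arm.get_state(): the state, without advancing time (a new reading comes with each control period).
- arm.read_camera(name): name is "side" or "top" or "wrist"; returns a dict with "frame" (400x640x3 uint8, red, green, blue), "vfov" (degrees; the focal length in pixels is half the picture's height over the tangent of half this angle, whatever the lens; pixels are square), "cx", "cy" (the principal point, pixels), "camera_from_world" (4x4, takes a point from world to camera coordinates); the wrist camera has in their place "mount" (4x4, takes a point from camera to tool coordinates, whose origin is the TCP and whose axes are the tool frame's). Camera axes: x right, y down, z forward; pixel columns grow to the right and rows downward; lengths in m; the calibration is good to about 2 mm. A picture is of the moment at which its call begins: read the wrist's pose just before it. There is no depth.
- arm.close_job(): hands the job in, once; it reports no verdict.
The state is a dict: "time_s": time; "joint_pos": joint angles; "qd": joint speeds; "tau": joint torques, N m; "position": TCP position; "eef_rot": TCP orientation; "force": force on the tool from outside, world axes, zero at the start; "moment": the same for the moment, N m; "opening": finger opening in m.
Only numpy, scipy, OpenCV 4.12 (cv2) and the standard library are available. Lean on these libraries where they do the work, as an engineer would, in place of code of your own. Each camera call takes 0.05 s, during which the arm holds its last target.

TASK

Please get the medicine box open for me. Its red key hangs on the left peg of the wooden key stand behind the blue pantry key, so first move the blue key over to the free right peg and leave it hanging there, then take the red key, push it fully home into the lock on top of the white box (the pins are sticky: wiggle it if it stops short) and turn it a quarter turn clockwise to its stop, so that the lid rises ajar. The lock springs back by itself, so finish while still holding the key turned and fully home, and leave everything else on the table where it stands.

Things in the scene. Friction and masses are not known exactly. Their poses are not given: they have to be found in the camera images.
- key_stand: fixed wooden key stand, place and yaw vary, may swap sides with the box. Base 125 x 160 x 14 mm, board 16 mm thick, 113 mm high along its back. Origin: centre of the underside; z up; -x is the front, to which both pegs point, level, 90 mm above the table, 84 mm apart, 6 mm thick with an 8 mm ball end, from the board's face at x = +45 mm to the tip at x = -53 mm.
- left_peg (a point): point on the axis of the left peg (+y side; left as the robot sees it), 46.5 mm from the board, 51.5 mm from the tip; axes as key_stand (the peg points along -x). Both keys hang on this peg: red about 36 mm from the board, blue about 79 mm from it.
- right_peg (a point): the same point of the right peg (-y side), which is empty at the start; axes as key_stand.
- blue_key_grip (a point): blue key: centre of its grip. Keys are alike (28 to 56 g, 88 mm long, fit either way round). Flat head 36 wide (y), 8 thick (x); solid grip 14 mm up and down from this point; 16 mm eye along x centred 26 mm below it. Hung, this point is 21 mm above the peg's axis: pinch the flat faces (close along x), fingertips at most 14 mm below it. To unhang, lift 5 mm, then draw off along the peg.
- red_key_grip (a point): red key: centre of its grip; hangs behind the blue one; same shape, axes z up the key, x through its faces, y along its width. Underside of its 18 mm flange: 46 mm below this point (so 46 mm above lock_face when home). Then a round neck 5 mm thick and 7 mm long, then the flat blade 12 wide (y), 4 thick (x), tip tapered, ending 74 mm below this point.
- med_box: fixed white steel medicine box, 150 (x) x 200 (y) x 91 mm high, green cross on the lid. Origin: centre of the underside; z up; front is -x. The lid covers the rear 95 mm, hinged at the back; a fixed strip along the front carries the lock. Place and yaw vary, may swap sides with the key stand.
- lock_face (a point): centre of the lock plate's top (36 x 36 mm, 91 mm above the table); axes as med_box. Keyhole straight down: slot 14.5 long (y), 6 wide (x), bevelled to 19.5 x 11 at the mouth. Sticky pins bear on the blade's edges, from +y 13 mm deep and -y 20 mm deep: a straight push takes up to 20 N, less with wiggling 1-2 mm along y. Key turns only within 1.5 mm of home; not removable when turned.
- lock_plug (a joint): angle of the lock's plug in rad: 0 with the keyhole along y (start), growing clockwise seen from above to a stop at 1.57. A spring turns it back (0.02 N m at the start, 0.11 N m at the stop). The key has about 0.1 rad of play in it, so turn the key itself 1.65 to 1.75 rad.
- med_lid (a joint): opening of the box's lid in rad: 0 shut; the lock's cam lifts it ajar as the key turns, to about 0.12 (11 mm at its front edge) at the full quarter.
- glass_cup: bystander: small clear glass cup, 62 mm high, at the left edge
- shaker: bystander: salt shaker, 90 mm high, at the right edge
- spice: bystander: spice jar, 98 mm high, at the right edge
- opener: bystander: bottle opener with a white handle lying at the left front
Mind the look-alikes: they are no part of the job. Of the things shaped like the part that bears blue_key_grip, the blue one is meant.

How it is judged:
By the outcome, as a careful person would: the job done as asked, in the order asked, and still so for the second after the job is handed in, while the arm keeps its last pose, push and grip.
It also fails if it takes over 64 s, if anything falls off the work surface, if the arm or the gripper's body presses on something with over 40 N, if the wrist force passes 120 N, or if a joint passes its speed limit or range.

## Working session

There is one attempt and no reset: what is moved stays moved. The work goes in short steps, Python scripts to look and compute and a tool call to move; the robot and the scene stay as the last step left them, time stands still between calls to the robot, and variables do not carry over. Pictures are saved under pics/ and viewed, and the job is handed in when it is done.

Besides the shell and the picture viewer there is one more tool, called in YAML: its name, and indented under it one key for each argument. apply_moves: Moves the arm, as the interface text tells. Shift numbers are shares of 10 cm and turn numbers shares of pi rad, none past 1 either way. Its arguments: {"type":"object","properties":{"moves":{"type":"array","items":{"type":"object","properties":{"gripper":{"type":"number"},"x":{"type":"number","minimum":-1,"maximum":1},"y":{"type":"number","minimum":-1,"maximum":1},"z":{"type":"number","minimum":-1,"maximum":1},"twist":{"type":"number","minimum":-1,"maximum":1}}}},"force":{"type":"number"}},"required":["moves"]}

```bash
ls; mkdir -p pics
cat > h.py <<'E'
import numpy as np, cv2
from bench import arm
from scipy.spatial.transform import Rotation as R
def cam(n):
    s=arm.get_state(); d=arm.read_camera(n)
    f=200/np.tan(np.radians(d['vfov'])/2)
    if n=='wrist':
        T=np.eye(4);T[:3,:3]=R.from_quat(s['eef_rot']).as_matrix();T[:3,3]=s['position']
        M=np.linalg.inv(T@np.array(d['mount']))
    else: M=np.array(d['camera_from_world'])
    return d['frame'],dict(f=f,cx=d['cx'],cy=d['cy'],M=M)
def proj(c,p):
    p=np.atleast_2d(p); q=p@c['M'][:3,:3].T+c['M'][:3,3]
    return np.c_[c['f']*q[:,0]/q[:,2]+c['cx'],c['f']*q[:,1]/q[:,2]+c['cy']]
def ray(c,u,v):
    Ci=np.linalg.inv(c['M']); d=Ci[:3,:3]@np.array([(u-c['cx'])/c['f'],(v-c['cy'])/c['f'],1]); return Ci[:3,3],d
def atz(c,u,v,z):
    o,d=ray(c,u,v); return o+d*(z-o[2])/d[2]
def save(n,im): cv2.imwrite('pics/'+n+'.png',im[:,:,::-1])
def crop(n,im,u0,v0,u1,v1,s): save(n,cv2.resize(im[v0:v1,u0:u1],None,fx=s,fy=s,interpolation=cv2.INTER_CUBIC))
E
python3 - <<'E'
from h import *
import pickle
C={}
for n in ['side','top','wrist']:
    f,c=cam(n); save(n+'0',f); C[n]=(f,c); print(n,c['f'],c['cx'],c['cy'],np.linalg.inv(c['M']).round(3).tolist())
pickle.dump(C,open('c0.pkl','wb'))
print(arm.get_state())
E
```

```text
pics
side 462.39506917248116 322.321000677955 193.64302578493894 [[-0.921, -0.165, 0.353, 0.056], [-0.39, 0.391, -0.834, 1.081], [-0.001, -0.905, -0.425, 0.647], [0.0, 0.0, 0.0, 1.0]]
top 367.52836028297014 317.7639904184122 197.487517609533 [[-0.012, -0.998, 0.068, 0.442], [-1.0, 0.011, -0.017, 0.005], [0.016, -0.069, -0.998, 1.115], [0.0, 0.0, 0.0, 1.0]]
wrist 350.66331461790537 321.55143629570443 199.78060541875374 [[0.345, -0.886, -0.308, 0.304], [-0.938, -0.327, -0.111, -0.581], [-0.002, 0.328, -0.945, 0.373], [0.0, 0.0, 0.0, 1.0]]
{'time_s': 0.15, 'joint_pos': array([ 1.48117067,  0.50172466, -0.42681761,  1.5511934 ,  0.22081428,
        1.13829036, -0.21030929]), 'qd': array([-1.62140671e-05, -2.06401296e-03, -9.41107778e-04, -3.72480614e-03,
       -5.73299574e-04, -3.12258426e-06, -1.02060051e-03]), 'tau': array([-7.60052033e-03, -5.70039940e+01, -5.82548082e+00, -2.81286979e+01,
        1.07034904e-02,  7.75228516e-03,  1.18952315e-05]), 'position': array([ 0.22438623, -0.60947462,  0.23044567]), 'eef_rot': array([-0.5796591 ,  0.40492336, -0.40404304,  0.58032889]), 'force': array([-0.07234046,  0.21397793,  0.18133498]), 'moment': array([ 0.0296993 , -0.08469401, -0.04064097]), 'opening': 0.08526223657679771}
```

View pics/side0.png

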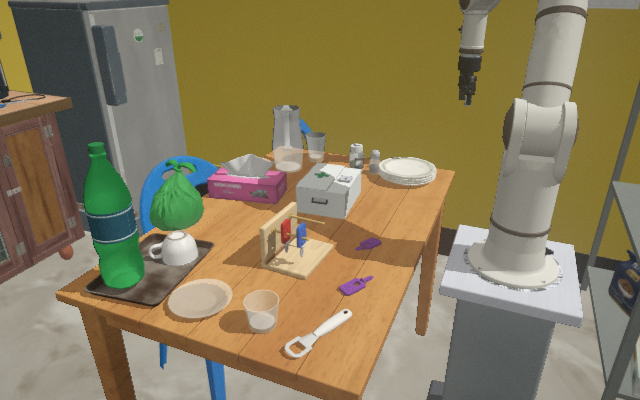

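View pics/top0.png

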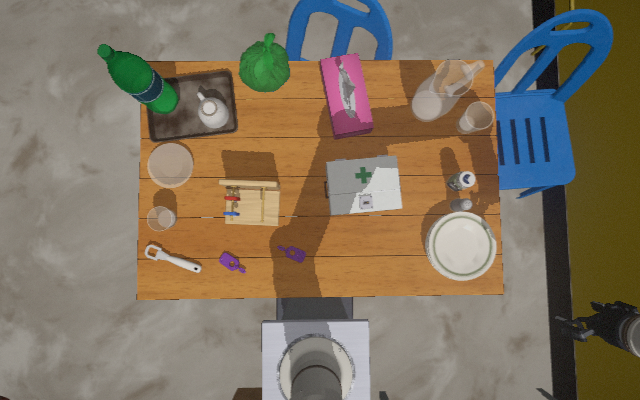

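View pics/wrist0.png

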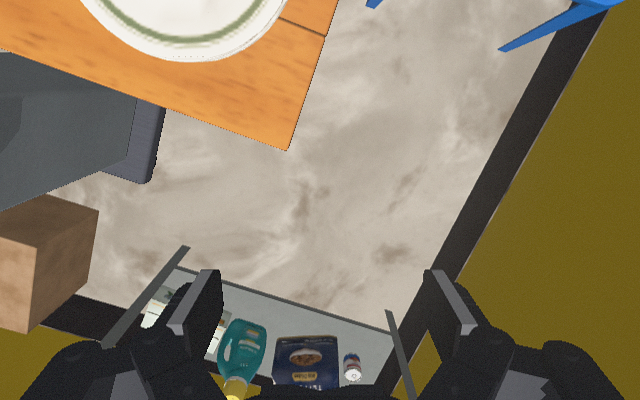

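The top view shows the stand at about (250,200) with the blue key at (231,214) and the red key at (231,198). The box is at (363,185) with its lock at (366,201). Two purple keys lie loose on the table at (231,262) and (292,254); these are look-alikes and not part of the job. I'll enlarge the stand and box to confirm.

Run:
```python
from h import *
import pickle
C=pickle.load(open('c0.pkl','rb'))
f,c=C['top']; crop('t1',f,210,170,290,230,10); crop('t2',f,320,150,410,217,8.8)
f,c=C['side']; crop('s1',f,250,195,340,275,7); crop('s2',f,290,155,370,215,9)
```

```text
(no output)
```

View pics/t1.png

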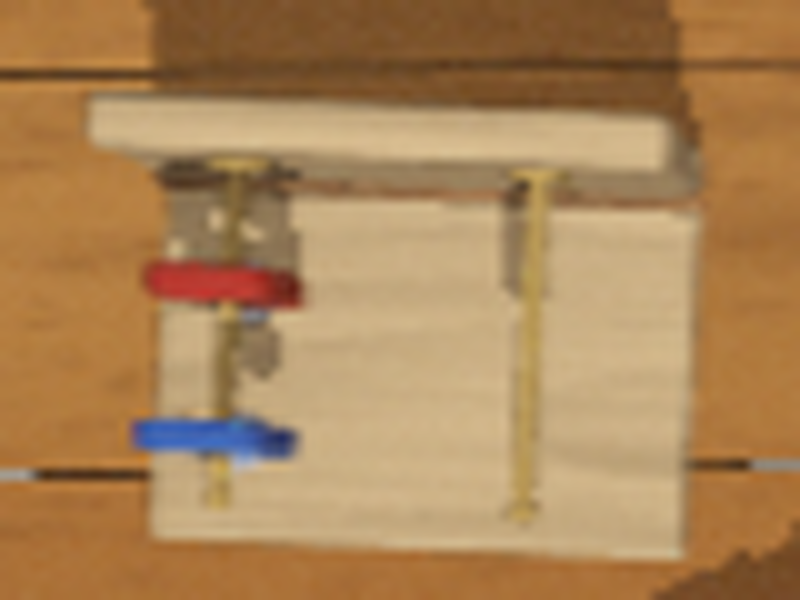

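View pics/s1.png

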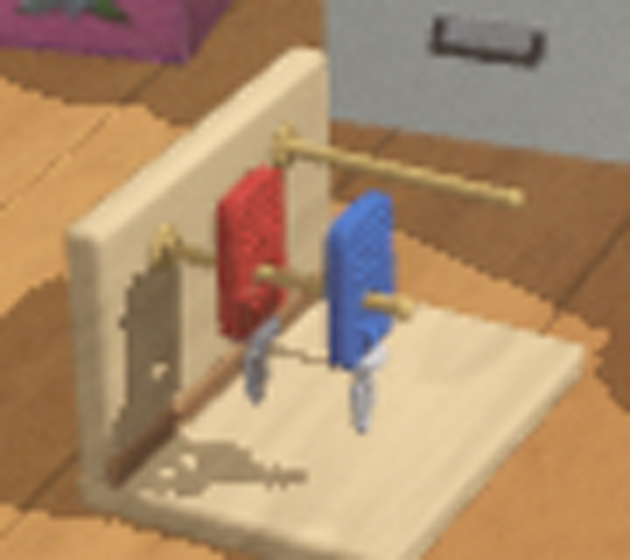

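View pics/t2.png

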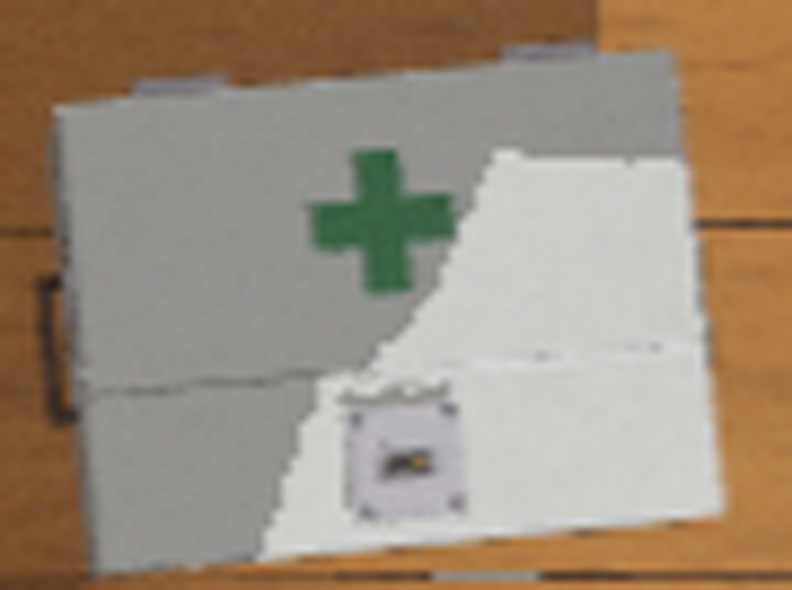

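View pics/s2.png

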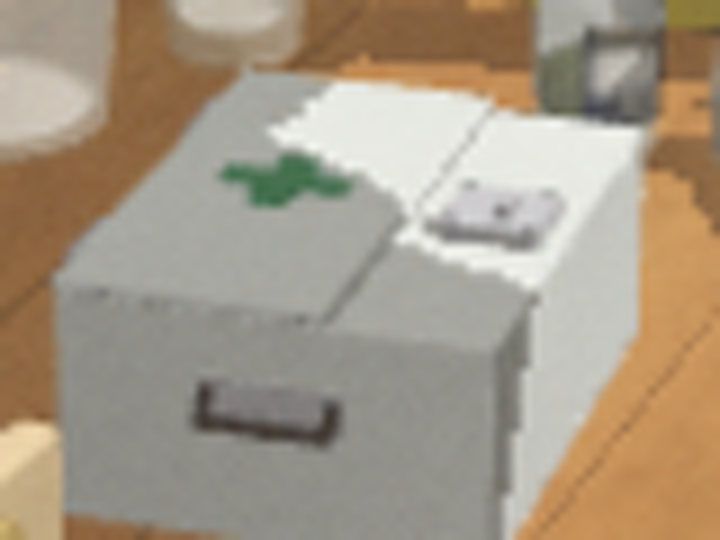

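The blue key is confirmed in front, with red behind it on the left peg and the right peg free. Next I'll fit the stand and box poses.

```bash
cat > fit.py <<'E'
from h import *
import pickle
from scipy.optimize import least_squares
C=pickle.load(open('c0.pkl','rb'))
def full(pts,o,s): return [((x+.5)/s-.5+o[0],(y+.5)/s-.5+o[1]) for x,y in pts]
def fit(obs,x0):
    def res(p):
        Rm=R.from_euler('z',p[2]).as_matrix(); r=[]
        for n,P,uv in obs:
            r.append((proj(C[n][1],np.array(P)@Rm.T+[p[0],p[1],0])-uv).ravel())
        return np.concatenate(r)
    s=least_squares(res,x0,loss='soft_l1'); print(s.x.round(4)); print(res(s.x).round(2).reshape(-1,2).tolist()); return s.x
st=[('top',[[.0625,.08,.113],[.0625,-.08,.113],[-.0625,.08,.014],[-.0625,-.08,.014],[-.053,.042,.09],[-.053,-.042,.09]],
  full([(88,95),(668,115),(152,540),(685,557),(217,500),(522,515)],(210,170),10)),
 ('side',[[-.053,.042,.09],[-.053,-.042,.09],[-.0625,-.08,.014]],full([(406,308),(519,198),(585,350)],(250,195),7))]
ps=fit(st,[.45,.2,0])
bx=[('top',[[.075,.1,.091],[.075,-.1,.091],[-.075,.1,.091],[-.075,-.1,.091]],full([(55,105),(677,50),(92,575),(725,512)],(320,150),8.8)),
 ('side',[[.075,.1,.091],[.075,-.1,.091],[-.075,.1,.091],[-.075,-.1,.091]],full([(58,280),(250,70),(498,355),(645,130)],(290,155),9))]
pb=fit(bx,[.5,-.1,0])
print('lock top',atz(C['top'][1],320+408/8.8-.5,150+462/8.8-.5,.091))
print('lock side',atz(C['side'][1],290+502/9-.5,155+210/9-.5,.091))
for n,p,q in [('blue',(-.034,.042),ps),('red',(.009,.042),ps),('rightpeg at 79',(-.034,-.042),ps),('rp',(-.0015,-.042),ps)]:
    r=R.from_euler('z',q[2]).as_matrix()[:2,:2]@p+q[:2]; print(n,r)
s=arm.get_state(); print(R.from_quat(s['eef_rot']).as_matrix().round(3))
E
python3 fit.py
```

```text
[ 0.5029  0.1834 -0.0523]
[[-0.46, -1.95], [0.16, -1.48], [-0.88, -0.62], [-0.39, -0.14], [0.02, 0.51], [-0.15, 0.25], [1.22, -0.18], [0.57, 0.03], [0.65, -1.78]]
[ 0.5469 -0.1406  0.082 ]
[[-0.53, 0.02], [-0.76, -0.1], [0.38, -0.24], [-0.44, 0.25], [-0.14, -0.56], [0.34, -0.59], [0.01, -2.24], [0.47, -2.03]]
lock top [ 0.49821547 -0.14685691  0.091     ]
lock side [ 0.49816714 -0.14232567  0.091     ]
blue [0.47112232 0.22708311]
red [0.51406345 0.22483374]
rightpeg at 79 [0.46672821 0.14319812]
rp [0.49918371 0.14149801]
[[ 0.346 -0.     0.938]
 [-0.938  0.001  0.346]
 [-0.002 -1.     0.   ]]
```

apply_moves:
  moves:
    - {"x": 0.5, "y": 0.4, "z": 0.25, "twist": 0.04, "gripper": 1}
    - {"x": 1, "y": 0.8, "z": 0.5, "twist": 0.08, "gripper": 1}
    - {"x": 1, "y": 1, "z": 0.6, "twist": 0.12, "gripper": 1}
    - {"x": 1, "y": 1, "z": 0.6, "twist": 0.12, "gripper": 1}

```text
time_s: 0.55
position: [0.3316, -0.504, 0.2938]
eef_rot: [-0.647, 0.283, -0.286, 0.648]
force: [0.7, 0.3, 0.2]
opening: 0.0855
```

apply_moves:
  moves:
    - {"x": 0.4, "y": 0.5, "z": 0.0, "twist": 0.04}
    - {"x": 0.8, "y": 0.9, "z": 0, "twist": 0.08}
    - {"x": 1, "y": 1, "z": 0, "twist": 0.12}
    - {"x": 1, "y": 1, "z": 0, "twist": 0.12}

```text
invalid input at $.moves[0]: expected keys gripper, x, y, z, twist
```

apply_moves:
  moves:
    - {"x": 0.2, "y": 0.5, "z": 0.0, "twist": 0.04}
    - {"x": 0.4, "y": 1, "z": 0, "twist": 0.08}
    - {"x": 0.4, "y": 1, "z": 0, "twist": 0.1}

```text
invalid input at $.moves[0]: expected keys gripper, x, y, z, twist
```

apply_moves:
  moves:
    - {"x": 0, "y": 0.5, "z": 0.0, "twist": 0.03}
    - {"x": 0, "y": 1, "z": 0, "twist": 0.03}
    - {"x": 0, "y": 1, "z": 0, "twist": 0.03}

```text
invalid input at $.moves[0]: expected keys gripper, x, y, z, twist
```

apply_moves:
  moves:
    - {"x": 0.4, "y": 0.5, "z": 0.0, "twist": 0.04, "gripper": 1}
    - {"x": 0.8, "y": 0.9, "z": 0, "twist": 0.08, "gripper": 1}
    - {"x": 1, "y": 1, "z": 0, "twist": 0.12, "gripper": 1}
    - {"x": 1, "y": 1, "z": 0, "twist": 0.12, "gripper": 1}

```text
time_s: 0.95
position: [0.438, -0.3969, 0.2945]
eef_rot: [-0.688, 0.15, -0.155, 0.693]
force: [0.2, -0.5, -0.4]
opening: 0.0855
```

apply_moves:
  moves:
    - {"x": 0.3, "y": 0.4, "z": 0, "twist": 0.04, "gripper": 1}
    - {"x": 0.6, "y": 0.8, "z": 0, "twist": 0.08, "gripper": 1}
    - {"x": 0.6, "y": 1, "z": 0, "twist": 0.12, "gripper": 1}
    - {"x": 0.6, "y": 1, "z": 0, "twist": 0.12, "gripper": 1}

```text
time_s: 1.35
position: [0.5, -0.291, 0.2946]
eef_rot: [-0.703, 0.015, -0.019, 0.71]
force: [0.7, -0.2, 0.1]
opening: 0.0852
```

apply_moves:
  moves:
    - {"x": 0, "y": 0.5, "z": 0, "twist": 0.02, "gripper": 1}
    - {"x": 0, "y": 1, "z": 0, "twist": 0.02, "gripper": 1}
    - {"x": 0, "y": 1, "z": 0, "twist": 0.02, "gripper": 1}

```text
time_s: 1.65
position: [0.5002, -0.1847, 0.295]
eef_rot: [-0.703, -0.009, 0.005, 0.711]
force: [0.1, -0.7, -0.4]
opening: 0.0852
```

apply_moves:
  moves:
    - {"x": 0, "y": 0.3, "z": -0.3, "twist": 0, "gripper": 1}
    - {"x": 0, "y": 0.5, "z": -0.6, "twist": 0, "gripper": 1}
    - {"x": 0, "y": 0.5, "z": -0.6, "twist": 0, "gripper": 1}
    - {"x": 0, "y": 0.5, "z": -0.6, "twist": 0, "gripper": 1}

```text
time_s: 2.05
position: [0.4998, -0.1357, 0.2347]
eef_rot: [-0.703, -0.009, 0.005, 0.711]
force: [0.2, -0.7, 0.7]
opening: 0.0852
```

Run:
```python
from h import *
import pickle
f,c=cam('wrist'); save('w1',f); pickle.dump((f,c),open('w1.pkl','wb'))
s=arm.get_state(); print(s['position'],s['joint_pos'].round(2),R.from_quat(s['eef_rot']).as_matrix().round(3))
print(proj(c,[[.498,-.145,.091]]))
```

```text
[ 0.50048539 -0.13647614  0.2354143 ] [ 0.96  0.34 -0.88  1.87  0.29  1.07 -0.02] [[ 1.     0.006 -0.018]
 [ 0.018  0.011  1.   ]
 [ 0.007 -1.     0.011]]
[[318.04861509 195.60327965]]
```

View pics/w1.png

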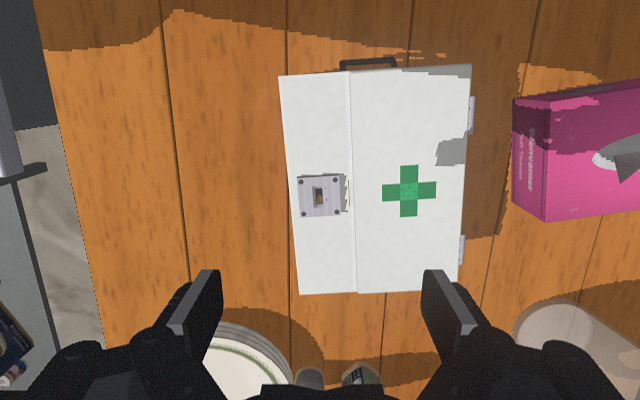

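Run:
```python
from h import *
import pickle
f,c=pickle.load(open('w1.pkl','rb')); crop('w1c',f,285,160,365,230,9)
```

```text
(no output)
```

View pics/w1c.png

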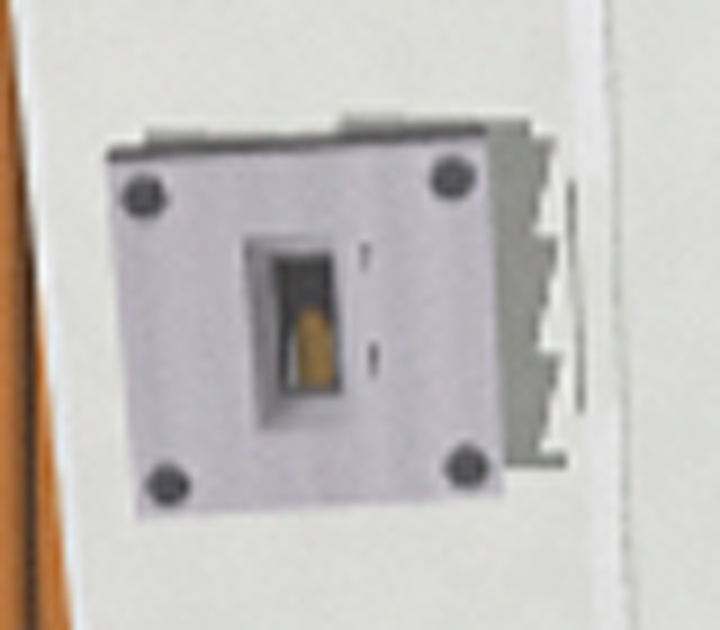

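Run:
```python
from h import *
import pickle
f,c=pickle.load(open('w1.pkl','rb'))
P=[(144,197),(453,178),(168,485),(467,467)]
W=np.array([atz(c,285+(x+.5)/9-.5,160+(y+.5)/9-.5,.091) for x,y in P]);print(W,W.mean(0))
for a,b in [(0,1),(2,3),(2,0),(3,1)]:
    d=W[b]-W[a];print(np.hypot(*d[:2]),np.arctan2(d[1],d[0]))
# box strip edges
W=np.array([atz(c,u,v,.091) for u,v in [(278.5,76.5),(299,294)]]);d=W[0]-W[1];print(W,np.hypot(*d[:2]),np.arctan2(d[1],d[0])-np.pi/2)
W=np.array([atz(c,u,v,.091) for u,v in [(471,65)]]);print(W)
```

```text
[[ 0.48295823 -0.13265498  0.091     ]
 [ 0.5120316  -0.13027824  0.091     ]
 [ 0.48529825 -0.1616094   0.091     ]
 [ 0.51429499 -0.15923438  0.091     ]] [ 0.49864577 -0.14594425  0.091     ]
0.02917035093970505 0.0815681755737513
0.029093848533253315 0.08172388888492982
0.02904882646510459 1.6514382198875974
0.029044467795521372 1.6488040861965585
[[ 0.46589931 -0.04895456  0.091     ]
 [ 0.48151755 -0.24322712  0.091     ]] 0.19489935406378267 0.08022088730059806
[[ 0.61358115 -0.03778537  0.091     ]]
```

apply_moves:
  moves:
    - {"x": 0, "y": 0.5, "z": 0, "twist": -0.01, "gripper": 1}
    - {"x": 0, "y": 1, "z": 0, "twist": -0.022, "gripper": 1}
    - {"x": 0, "y": 1, "z": 0, "twist": -0.022, "gripper": 1}

```text
time_s: 2.4
position: [0.5018, -0.0302, 0.2376]
eef_rot: [-0.702, 0.012, -0.02, 0.712]
force: [-0.0, 0.1, -0.2]
opening: 0.0852
```

apply_moves:
  moves:
    - {"x": -0.1, "y": 0.5, "z": 0, "twist": 0, "gripper": 1}
    - {"x": -0.1, "y": 1, "z": 0, "twist": 0, "gripper": 1}
    - {"x": -0.1, "y": 1, "z": 0, "twist": 0, "gripper": 1}

```text
time_s: 2.7
position: [0.4926, 0.0754, 0.2399]
eef_rot: [-0.701, 0.008, -0.019, 0.712]
force: [-0.4, 0.4, 0.1]
opening: 0.0854
```

apply_moves:
  moves:
    - {"x": 0, "y": 0.5, "z": 0, "twist": 0, "gripper": 1}
    - {"x": 0, "y": 1, "z": 0, "twist": 0, "gripper": 1}
    - {"x": 0, "y": 1, "z": 0, "twist": 0, "gripper": 1}
    - {"x": 0, "y": 1, "z": 0, "twist": 0, "gripper": 1}

```text
time_s: 3.1
position: [0.4936, 0.1765, 0.2409]
eef_rot: [-0.701, 0.007, -0.019, 0.713]
force: [-0.0, -0.9, -0.6]
opening: 0.0855
```

Run:
```python
from h import *
import pickle
f,c=cam('wrist'); save('w2',f); pickle.dump((f,c),open('w2.pkl','wb'))
s=arm.get_state(); print(s['position'],s['joint_pos'].round(2),R.from_quat(s['eef_rot']).as_matrix().round(3))
print(proj(c,[[.471,.227,.125],[.514,.225,.125]]))
```

```text
[0.49371198 0.17433682 0.24038916] [ 0.41  0.36 -0.96  1.86  0.33  1.07 -0.72] [[ 0.999  0.016  0.039]
 [-0.039  0.015  0.999]
 [ 0.015 -1.     0.015]]
[[285.09848548 131.39630516]
 [343.82196671 131.88603318]]
```

View pics/w2.png

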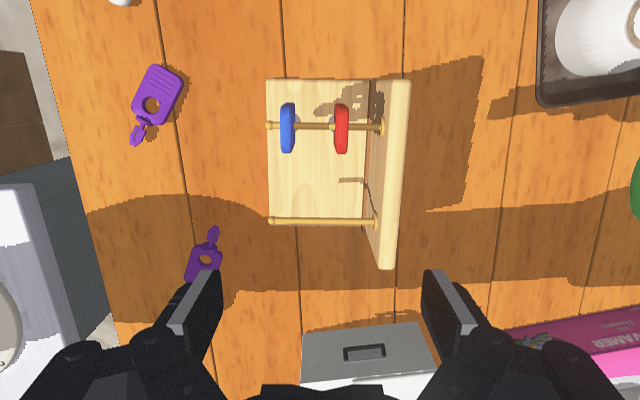

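Run:
```python
from h import *
import pickle
f,c=pickle.load(open('w2.pkl','rb')); crop('w2c',f,255,70,415,280,3.5);crop('w2d',f,260,90,390,165,6)
```

```text
(no output)
```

View pics/w2c.png

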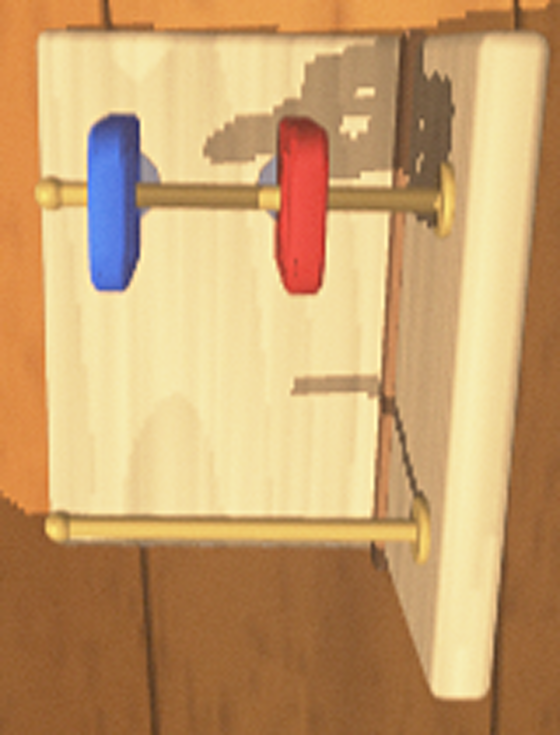

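View pics/w2d.png

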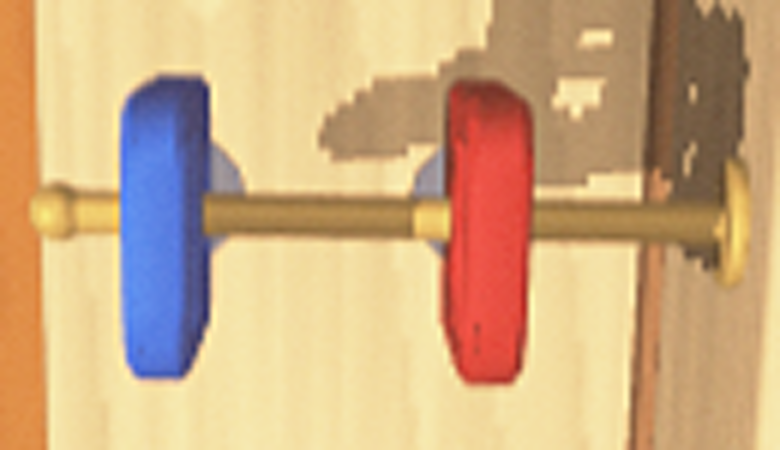

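Run:
```python
from h import *
import pickle
f,c=pickle.load(open('w2.pkl','rb'))
d=lambda x,y:(260+(x+.5)/6-.5,90+(y+.5)/6-.5)
e=lambda x,y:(255+(x+.5)/3.5-.5,70+(y+.5)/3.5-.5)
Lt=atz(c,*d(53,210),.09);Rt=atz(c,*e(58,527),.09);Lb=atz(c,*d(735,220),.09);Rb=atz(c,*e(424,531),.09)
print('tips',Lt,Rt,Lb,Rb)
v=Rt-Lt;print(np.hypot(*v[:2]),np.arctan2(v[1],v[0])+np.pi/2)
for b,t in((Lb,Lt),(Rb,Rt)):
    v=b-t;print('peg',np.hypot(*v[:2]),np.arctan2(v[1],v[0]))
for n,x,y in(('b',152,228),('r',500,231)): print(n,atz(c,*d(x,y),.125))
for z in (.121,.125):
  for n,p in (('bl',(122,228)),('br',(182,228)),('rl',(470,231)),('rr',(530,231))): print(n,z,atz(c,*d(*p),z))
W=np.array([atz(c,u,v,.113) for u,v in [e(548,38),e(490,695)]]);v=W[0]-W[1];print(W,np.hypot(*v[:2]),np.arctan2(v[1],v[0])-np.pi/2)
```

```text
tips [0.45444188 0.22885223 0.09      ] [0.44990875 0.14433876 0.09      ] [0.54844668 0.22392391 0.09      ] [0.5442145  0.13922759 0.09      ]
0.08463495741399937 -0.05358660434976881
peg 0.09413389821562315 -0.052378274583369154
peg 0.09444416283703409 -0.054144925564560714
b [0.47105616 0.22975143 0.125     ]
r [0.51338278 0.22777913 0.125     ]
bl 0.121 [0.4669954 0.2294519 0.121    ]
br 0.121 [0.47438773 0.22917048 0.121     ]
rl 0.121 [0.50995295 0.22745011 0.121     ]
rr 0.121 [0.51738608 0.22716697 0.121     ]
bl 0.125 [0.4674168  0.22988998 0.125     ]
br 0.125 [0.4746971  0.22961282 0.125     ]
rl 0.125 [0.50972334 0.22791852 0.125     ]
rr 0.125 [0.51704382 0.22763967 0.125     ]
[[0.56519959 0.25904036 0.113     ]
 [0.5574106  0.10374179 0.113     ]] 0.15549377737103268 -0.05011290257766121
```

Blue is at about (0.471, 0.228), red at (0.513, 0.227) and the stand's yaw is −0.053. The peg spacing measures 84.6 mm against 84 mm nominal, which agrees. Next I'll go above the blue key.

apply_moves:
  moves:
    - {"x": -0.15, "y": 0.35, "z": 0, "twist": -0.0045, "gripper": -0.3}
    - {"x": -0.227, "y": 0.537, "z": -0.3, "twist": -0.0045, "gripper": -0.3}
    - {"x": -0.227, "y": 0.537, "z": -0.6, "twist": -0.0045, "gripper": -0.3}
    - {"x": -0.227, "y": 0.537, "z": -0.9, "twist": -0.0045, "gripper": -0.3}
    - {"x": -0.227, "y": 0.537, "z": -0.9, "twist": -0.0045, "gripper": -0.3}
    - {"x": -0.227, "y": 0.537, "z": -0.9, "twist": -0.0045, "gripper": -0.3}
    - {"x": -0.227, "y": 0.537, "z": -0.9, "twist": -0.0045, "gripper": -0.3}

```text
time_s: 3.85
position: [0.4727, 0.2274, 0.152]
eef_rot: [-0.701, 0.013, -0.026, 0.712]
force: [-0.1, 0.4, -0.2]
opening: 0.0298
```

```bash
cat > look.py <<'E'
from h import *
import sys,pickle
n=sys.argv[1]
f,c=cam('wrist'); save(n,f); pickle.dump((f,c),open(n+'.pkl','wb'))
s=arm.get_state(); print(s['time_s'],s['position'],s['joint_pos'].round(2),s['opening'],s['force'].round(1));M=R.from_quat(s['eef_rot']).as_matrix();print('yaw',np.arctan2(M[1,0],M[0,0]),'ydir',M[:,1].round(4),'xz',M[2,0].round(4))
E
python3 look.py w3
```

```text
3.9 [0.47267178 0.22779729 0.15211871] [ 0.22  0.48 -0.89  1.95  0.47  0.91 -0.96] 0.02988786308444983 [-0.2 -0.1  0.7]
yaw -0.054894540653277354 ydir [ 0.0191  0.0153 -0.9997] xz 0.0183
```

View pics/w3.png

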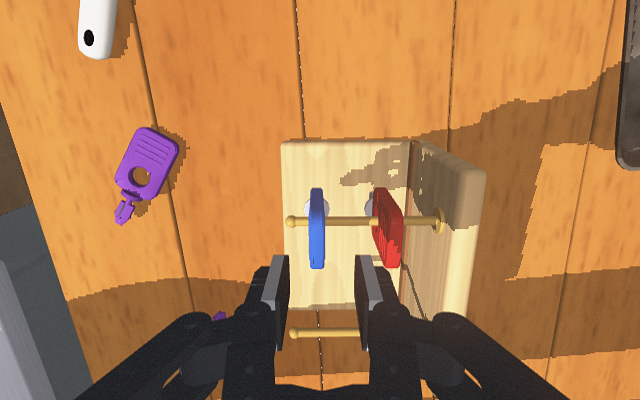

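Run:
```python
from h import *
import pickle
f,c=pickle.load(open('w3.pkl','rb'))
print(proj(c,[[.471,.228,.125],[.467,.2282,.125],[.475,.2278,.125],[.471,.246,.125],[.471,.210,.125],[.4544,.2289,.09],[.5135,.2265,.125]]).round(1).tolist())
crop('w3c',f,260,170,420,290,5)
```

```text
[[316.6, 245.0], [309.1, 245.1], [324.0, 244.9], [314.5, 213.5], [318.5, 274.6], [290.0, 221.1], [395.7, 242.9]]
```

View pics/w3c.png

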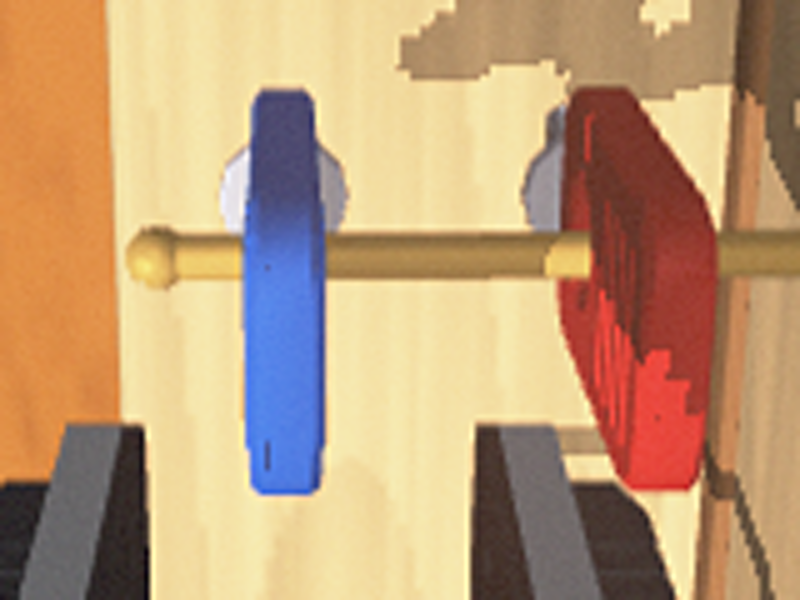

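apply_moves:
  moves:
    - {"x": -0.015, "y": 0, "z": -0.2, "twist": 0, "gripper": -0.3}
    - {"x": -0.015, "y": 0, "z": -0.4, "twist": 0, "gripper": -0.3}
    - {"x": -0.015, "y": 0, "z": -0.54, "twist": 0, "gripper": -0.3}
    - {"x": -0.015, "y": 0, "z": -0.54, "twist": 0, "gripper": -0.3}
    - {"x": -0.015, "y": 0, "z": -0.54, "twist": 0, "gripper": -0.3}

```text
time_s: 4.4
position: [0.4715, 0.2281, 0.0988]
eef_rot: [-0.701, 0.013, -0.026, 0.713]
force: [1.1, 0.3, 0.3]
opening: 0.0302
```

```bash
python3 look.py w4
```

```text
4.45 [0.47182152 0.22830986 0.09909077] [ 0.16  0.55 -0.82  1.98  0.55  0.81 -1.03] 0.029781295652983927 [0.3 0.9 0.5]
yaw -0.05486815859516978 ydir [ 0.0204  0.016  -0.9997] xz 0.0195
```

View pics/w4.png

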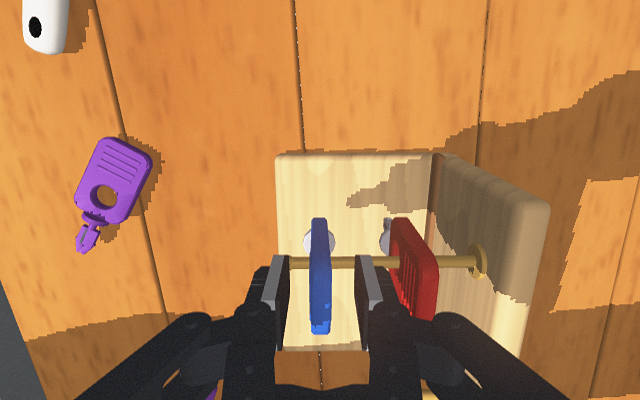

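The fingers straddle the blue key at (320,275) and are clear of red at (415,270). Closing now.

apply_moves:
  force: 50
  moves:
    - {"x": 0, "y": 0, "z": 0, "twist": 0, "gripper": -1}
    - {"x": 0, "y": 0, "z": 0, "twist": 0, "gripper": -1}
    - {"x": 0, "y": 0, "z": 0, "twist": 0, "gripper": -1}
    - {"x": 0, "y": 0, "z": 0, "twist": 0, "gripper": -1}
    - {"x": 0, "y": 0, "z": 0, "twist": 0, "gripper": -1}
    - {"x": 0, "y": 0, "z": 0, "twist": 0, "gripper": -1}

```text
time_s: 5.05
position: [0.4725, 0.2287, 0.0998]
eef_rot: [-0.701, 0.012, -0.027, 0.713]
force: [0.3, -0.5, 5.1]
opening: 0.0072
```

```bash
python3 look.py w5
```

```text
5.1 [0.47253125 0.22878143 0.09978481] [ 0.16  0.55 -0.82  1.98  0.55  0.81 -1.03] 0.007171540718614302 [-0.3  0.2  6.8]
yaw -0.05477968732292739 ydir [ 0.0219  0.0166 -0.9996] xz 0.0209
```

apply_moves:
  moves:
    - {"x": 0, "y": 0, "z": 0.03, "twist": 0, "gripper": -1}
    - {"x": 0, "y": 0, "z": 0.05, "twist": 0, "gripper": -1}
    - {"x": 0, "y": 0, "z": 0.05, "twist": 0, "gripper": -1}
    - {"x": -0.1, "y": 0.006, "z": 0.05, "twist": 0, "gripper": -1}
    - {"x": -0.2, "y": 0.011, "z": 0.05, "twist": 0, "gripper": -1}
    - {"x": -0.3, "y": 0.016, "z": 0.05, "twist": 0, "gripper": -1}
    - {"x": -0.4, "y": 0.02, "z": 0.05, "twist": 0, "gripper": -1}
    - {"x": -0.4, "y": 0.02, "z": 0.05, "twist": 0, "gripper": -1}
    - {"x": -0.42, "y": -0.3, "z": 0.05, "twist": 0, "gripper": -1}
    - {"x": -0.43, "y": -0.6, "z": 0.05, "twist": 0, "gripper": -1}
    - {"x": -0.445, "y": -0.82, "z": 0.05, "twist": 0, "gripper": -1}
    - {"x": -0.445, "y": -0.82, "z": 0.05, "twist": 0, "gripper": -1}
    - {"x": -0.445, "y": -0.82, "z": 0.05, "twist": 0, "gripper": -1}

```text
time_s: 6.4
position: [0.4285, 0.1465, 0.105]
eef_rot: [-0.701, 0.012, -0.028, 0.713]
force: [1.0, 0.7, -1.3]
opening: 0.0068
```

```bash
python3 look.py w6
python3 - <<'E'
from h import *
f,c=cam('side'); crop('s6',f,240,180,370,280,6)
E
```

```text
6.45 [0.42853189 0.14732923 0.10507963] [ 0.37  0.43 -0.88  2.15  0.49  0.74 -0.89] 0.007226201003417089 [-0.3 -0.1 -0.6]
yaw -0.05499715984966245 ydir [ 0.0229  0.0174 -0.9996] xz 0.0219
```

View pics/w6.png

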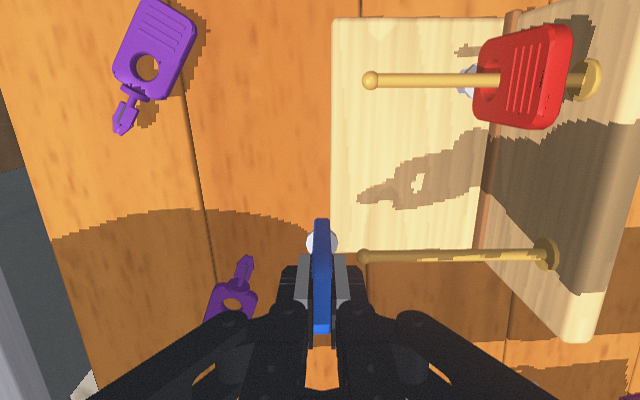

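View pics/s6.png

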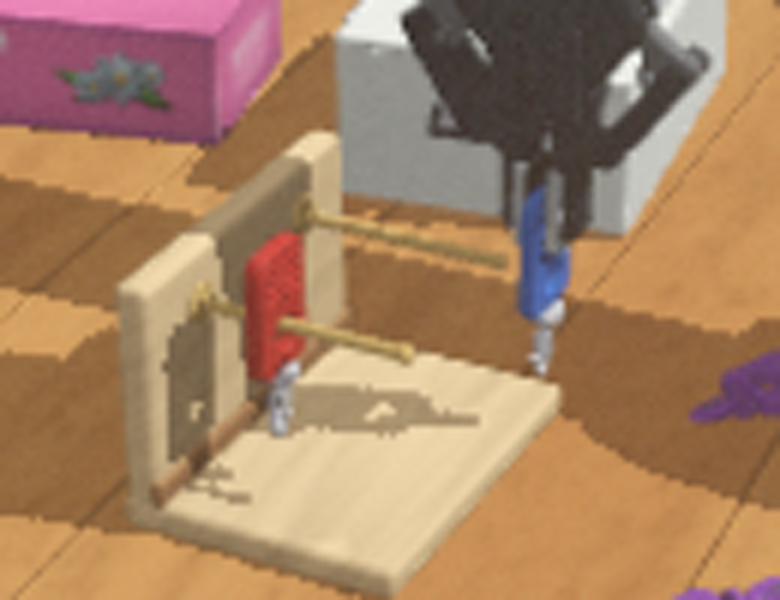

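apply_moves:
  moves:
    - {"x": 0, "y": -0.011, "z": 0, "twist": 0, "gripper": -1}
    - {"x": 0.1, "y": -0.016, "z": 0, "twist": 0, "gripper": -1}
    - {"x": 0.2, "y": -0.022, "z": 0, "twist": 0, "gripper": -1}
    - {"x": 0.3, "y": -0.027, "z": 0, "twist": 0, "gripper": -1}
    - {"x": 0.4, "y": -0.032, "z": 0, "twist": 0, "gripper": -1}
    - {"x": 0.5, "y": -0.038, "z": 0, "twist": 0, "gripper": -1}
    - {"x": 0.57, "y": -0.041, "z": 0, "twist": 0, "gripper": -1}
    - {"x": 0.57, "y": -0.041, "z": 0, "twist": 0, "gripper": -1}
    - {"x": 0.57, "y": -0.041, "z": 0, "twist": 0, "gripper": -1}

```text
time_s: 7.4
position: [0.4851, 0.1438, 0.1049]
eef_rot: [-0.7, 0.011, -0.027, 0.713]
force: [0.1, 0.3, -0.2]
opening: 0.0068
```

```bash
python3 look.py w7
python3 - <<'E'
from h import *
f,c=cam('side'); crop('s7',f,240,180,370,280,6)
E
```

```text
7.45 [0.48493136 0.14375402 0.10494284] [ 0.35  0.51 -0.84  2.02  0.53  0.8  -0.85] 0.007212960845915064 [-0.5  0.4 -0.6]
yaw -0.05376029681365772 ydir [ 0.0221  0.0175 -0.9996] xz 0.0211
```

View pics/w7.png

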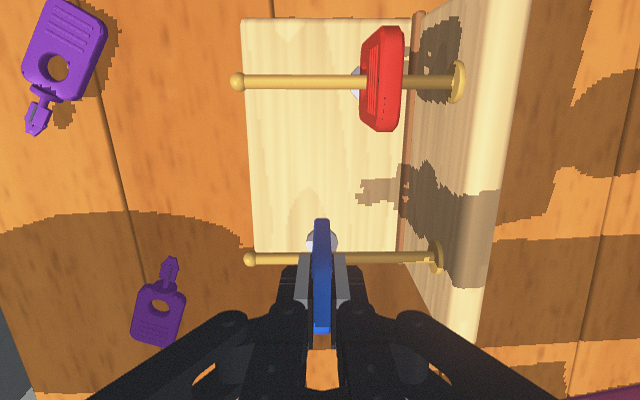

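View pics/s7.png

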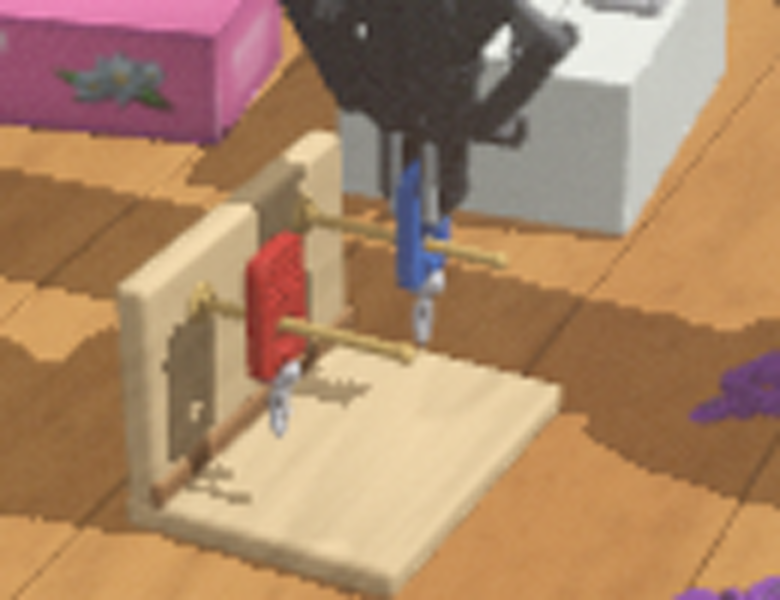

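The blue key is threaded on the right peg. I'll lower it, release and rise.

apply_moves:
  moves:
    - {"x": 0, "y": 0, "z": -0.02, "twist": 0, "gripper": -1}
    - {"x": 0, "y": 0, "z": -0.04, "twist": 0, "gripper": -1}
    - {"x": 0, "y": 0, "z": -0.052, "twist": 0, "gripper": -1}
    - {"x": 0, "y": 0, "z": -0.052, "twist": 0, "gripper": -1}
    - {"x": 0, "y": 0, "z": -0.052, "twist": 0, "gripper": -0.3}
    - {"x": 0, "y": 0, "z": -0.052, "twist": 0, "gripper": -0.3}
    - {"x": 0, "y": 0, "z": -0.052, "twist": 0, "gripper": -0.3}
    - {"x": 0, "y": 0, "z": -0.052, "twist": 0, "gripper": -0.3}
    - {"x": 0, "y": 0, "z": -0.052, "twist": 0, "gripper": -0.3}
    - {"x": 0, "y": 0, "z": 0.1, "twist": 0, "gripper": -0.3}
    - {"x": 0, "y": 0, "z": 0.3, "twist": 0, "gripper": -0.3}
    - {"x": 0, "y": 0, "z": 0.6, "twist": 0, "gripper": -0.3}
    - {"x": 0.15, "y": 0.4, "z": 0.6, "twist": 0, "gripper": -0.3}
    - {"x": 0.28, "y": 0.83, "z": 0.6, "twist": 0, "gripper": -0.3}
    - {"x": 0.28, "y": 0.83, "z": 0.6, "twist": 0, "gripper": -0.3}
    - {"x": 0.28, "y": 0.83, "z": 0.6, "twist": 0, "gripper": -0.3}

```text
time_s: 9.1
position: [0.5125, 0.2286, 0.1659]
eef_rot: [-0.7, 0.01, -0.025, 0.714]
force: [0.3, -0.3, -0.7]
opening: 0.0302
```

```bash
python3 look.py w8
python3 - <<'E'
from h import *
f,c=cam('side'); crop('s8',f,240,180,370,280,6)
E
```

```text
9.15 [0.51247152 0.22685781 0.16541674] [ 0.22  0.52 -0.88  1.85  0.48  0.97 -0.92] 0.029892659983575365 [ 0.2 -0.4  0.8]
yaw -0.0523908907913718 ydir [ 0.0219  0.0171 -0.9996] xz 0.021
```

View pics/w8.png

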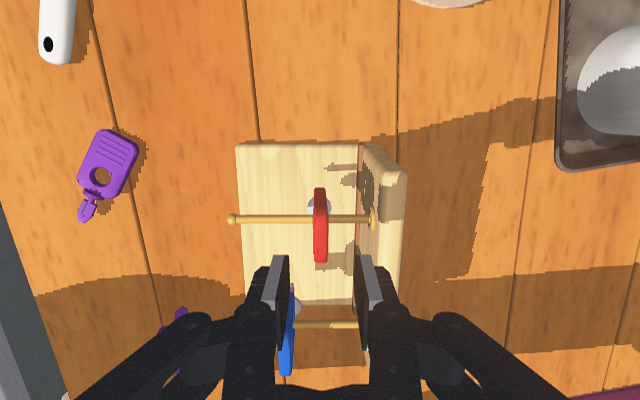

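View pics/s8.png

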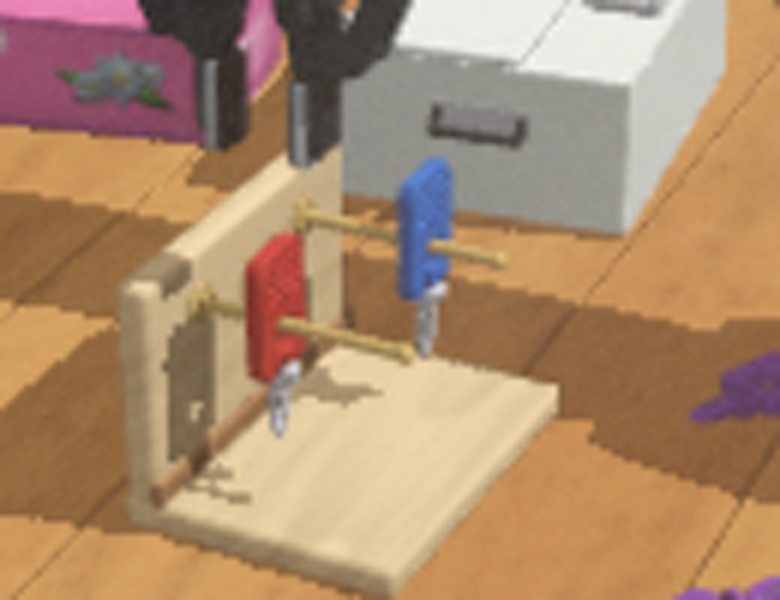

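Run:
```python
from h import *
import pickle
f,c=pickle.load(open('w8.pkl','rb'))
print(proj(c,[[.5135,.2265,.125],[.4544,.2289,.09]]).round(1).tolist())
crop('w8c',f,220,170,420,290,4)
```

```text
[[321.2, 238.6], [231.7, 218.5]]
```

View pics/w8c.png

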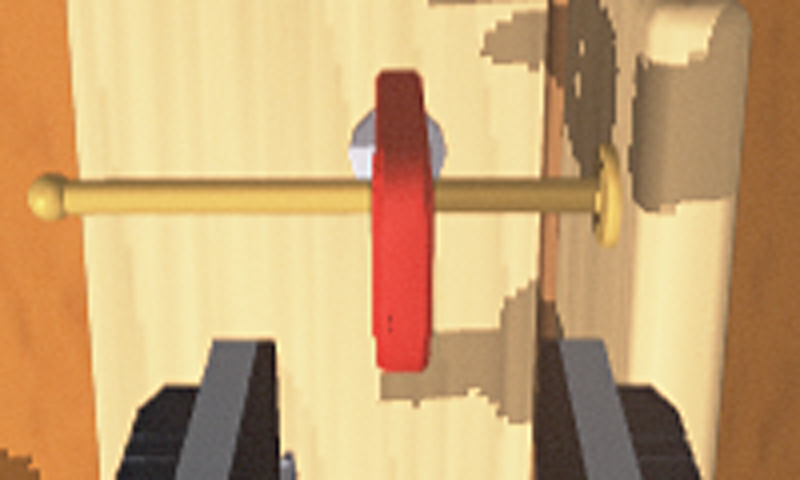

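apply_moves:
  force: 50
  moves:
    - {"x": 0.005, "y": 0, "z": -0.2, "twist": 0, "gripper": -0.4}
    - {"x": 0.005, "y": 0, "z": -0.4, "twist": 0, "gripper": -0.4}
    - {"x": 0.005, "y": 0, "z": -0.6, "twist": 0, "gripper": -0.4}
    - {"x": 0.005, "y": 0, "z": -0.677, "twist": 0, "gripper": -0.4}
    - {"x": 0.005, "y": 0, "z": -0.677, "twist": 0, "gripper": -0.4}
    - {"x": 0.005, "y": 0, "z": -0.677, "twist": 0, "gripper": -0.4}

```text
time_s: 9.8
position: [0.5135, 0.2255, 0.0981]
eef_rot: [-0.701, 0.011, -0.027, 0.713]
force: [0.1, -0.3, -0.3]
opening: 0.0255
```

```bash
python3 look.py w9
python3 - <<'E'
from h import *
f,c=cam('side'); crop('s9',f,240,180,370,280,6)
E
```

```text
9.85 [0.51374801 0.22586206 0.09848196] [ 0.16  0.61 -0.81  1.9   0.57  0.85 -0.99] 0.025509874815224647 [0.2 0.6 0.3]
yaw -0.05430090587273887 ydir [ 0.0232  0.0168 -0.9996] xz 0.0222
```

View pics/w9.png

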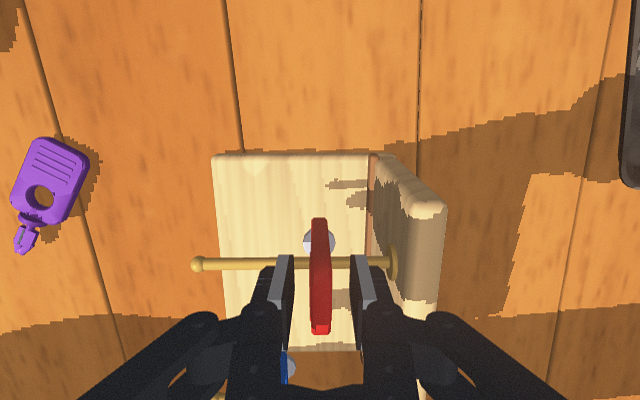

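View pics/s9.png

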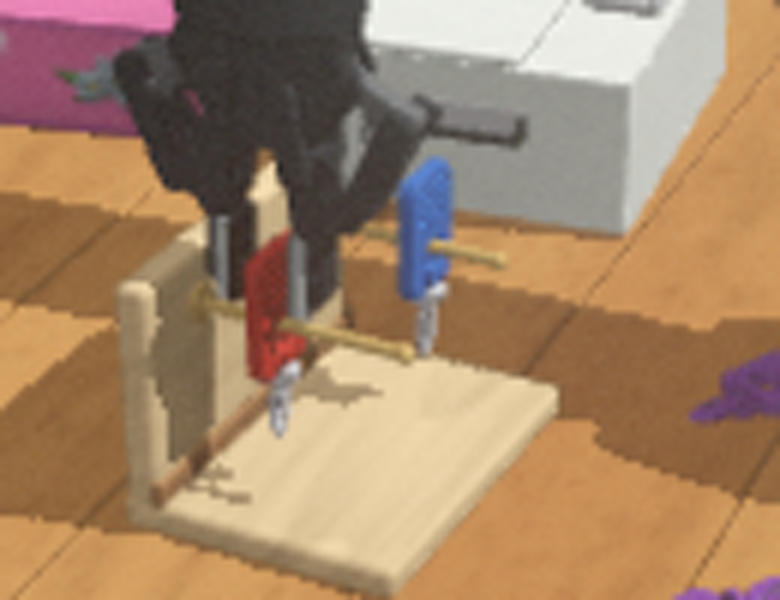

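apply_moves:
  force: 90
  moves:
    - {"x": 0, "y": 0, "z": 0, "twist": 0, "gripper": -1}
    - {"x": 0, "y": 0, "z": 0, "twist": 0, "gripper": -1}
    - {"x": 0, "y": 0, "z": 0, "twist": 0, "gripper": -1}
    - {"x": 0, "y": 0, "z": 0, "twist": 0, "gripper": -1}
    - {"x": 0, "y": 0, "z": 0, "twist": 0, "gripper": -1}
    - {"x": 0, "y": 0, "z": 0.03, "twist": 0, "gripper": -1}
    - {"x": 0, "y": 0, "z": 0.055, "twist": 0, "gripper": -1}
    - {"x": 0, "y": 0, "z": 0.055, "twist": 0, "gripper": -1}
    - {"x": -0.1, "y": 0.005, "z": 0.055, "twist": 0, "gripper": -1}
    - {"x": -0.2, "y": 0.01, "z": 0.055, "twist": 0, "gripper": -1}
    - {"x": -0.3, "y": 0.016, "z": 0.055, "twist": 0, "gripper": -1}
    - {"x": -0.4, "y": 0.021, "z": 0.055, "twist": 0, "gripper": -1}
    - {"x": -0.5, "y": 0.026, "z": 0.055, "twist": 0, "gripper": -1}
    - {"x": -0.6, "y": 0.032, "z": 0.055, "twist": 0, "gripper": -1}
    - {"x": -0.7, "y": 0.037, "z": 0.055, "twist": 0, "gripper": -1}
    - {"x": -0.8, "y": 0.042, "z": 0.055, "twist": 0, "gripper": -1}
    - {"x": -0.88, "y": 0.045, "z": 0.055, "twist": 0, "gripper": -1}
    - {"x": -0.88, "y": 0.045, "z": 0.055, "twist": 0, "gripper": -1}
    - {"x": -0.88, "y": 0.045, "z": 0.055, "twist": 0, "gripper": -1}

```text
time_s: 11.8
position: [0.4261, 0.2305, 0.1042]
eef_rot: [-0.701, 0.011, -0.027, 0.713]
force: [0.1, 0.3, -0.9]
opening: 0.0065
```

```bash
python3 look.py w10
python3 - <<'E'
from h import *
f,c=cam('side'); crop('s10',f,240,180,370,280,6)
E
```

```text
11.85 [0.42638976 0.23044667 0.10418869] [ 0.17  0.49 -0.86  2.08  0.53  0.78 -1.07] 0.00655281108383256 [ 0.5 -0.2 -0.2]
yaw -0.05463856308411108 ydir [ 0.0241  0.0171 -0.9996] xz 0.0231
```

View pics/w10.png

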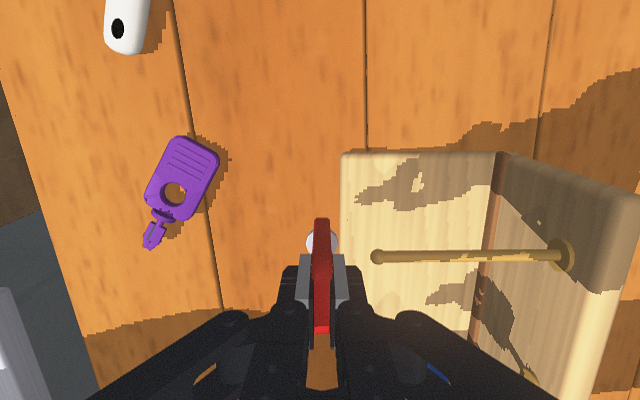

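View pics/s10.png

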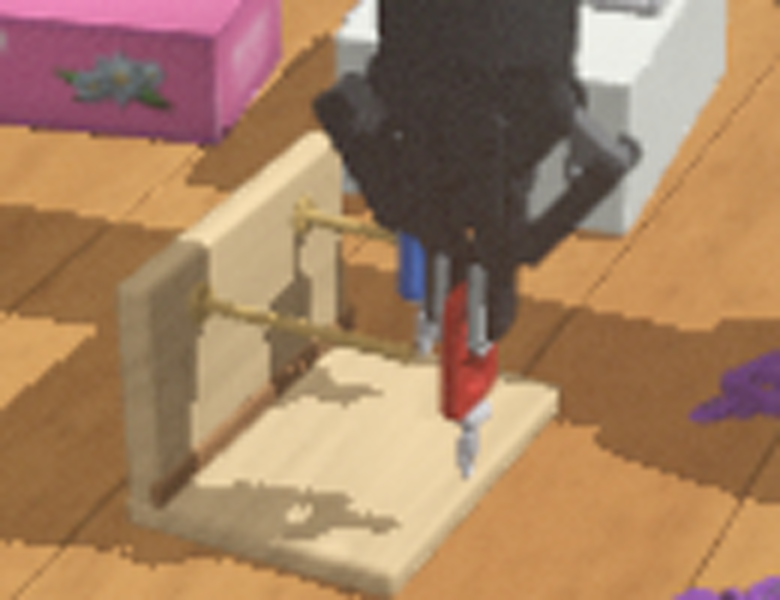

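apply_moves:
  moves:
    - {"x": 0, "y": 0, "z": 0.3, "twist": 0, "gripper": -1}
    - {"x": 0, "y": 0, "z": 0.6, "twist": 0.01, "gripper": -1}
    - {"x": 0, "y": -0.2, "z": 0.95, "twist": 0.02, "gripper": -1}
    - {"x": 0, "y": -0.6, "z": 1, "twist": 0.03, "gripper": -1}
    - {"x": 0, "y": -1, "z": 1, "twist": 0.0433, "gripper": -1}
    - {"x": 0, "y": -1, "z": 1, "twist": 0.0433, "gripper": -1}
    - {"x": 0, "y": -1, "z": 1, "twist": 0.0433, "gripper": -1}

```text
time_s: 12.6
position: [0.4272, 0.1288, 0.2043]
eef_rot: [-0.7, -0.035, 0.019, 0.713]
force: [0.1, -0.2, -0.5]
opening: 0.0062
```

apply_moves:
  moves:
    - {"x": 0, "y": -0.4, "z": 0, "twist": 0, "gripper": -1}
    - {"x": 0, "y": -0.8, "z": 0, "twist": 0, "gripper": -1}
    - {"x": 0, "y": -1, "z": 0, "twist": 0, "gripper": -1}
    - {"x": 0, "y": -1, "z": 0, "twist": 0, "gripper": -1}
    - {"x": 0, "y": -1, "z": 0, "twist": 0, "gripper": -1}

```text
time_s: 13.1
position: [0.4275, 0.0302, 0.2044]
eef_rot: [-0.699, -0.036, 0.019, 0.714]
force: [0.2, 0.7, -0.4]
opening: 0.0063
```

apply_moves:
  moves:
    - {"x": 0.1, "y": -0.4, "z": 0, "twist": 0, "gripper": -1}
    - {"x": 0.3, "y": -0.8, "z": 0, "twist": 0, "gripper": -1}
    - {"x": 0.5, "y": -1, "z": 0, "twist": 0, "gripper": -1}
    - {"x": 0.5, "y": -1, "z": 0, "twist": 0, "gripper": -1}
    - {"x": 0.5, "y": -1, "z": 0, "twist": 0, "gripper": -1}

```text
time_s: 13.6
position: [0.4781, -0.0675, 0.2043]
eef_rot: [-0.699, -0.036, 0.02, 0.714]
force: [-0.6, -0.2, -0.5]
opening: 0.0064
```

```bash
python3 look.py w11
```

```text
13.65 [ 0.47752256 -0.067152    0.20424536] [ 0.93  0.32 -0.96  1.99  0.29  0.96 -0.1 ] 0.006443196510285292 [-1.  -0.3 -0.5]
yaw 0.08050281579087032 ydir [ 0.0219  0.0227 -0.9995] xz 0.0237
```

View pics/w11.png

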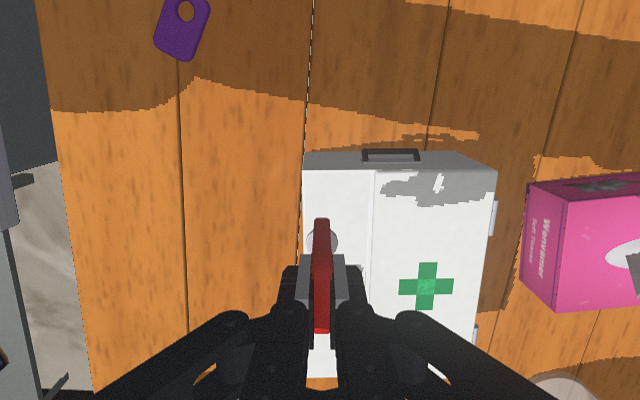

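apply_moves:
  moves:
    - {"x": 0.1, "y": -0.4, "z": 0, "twist": 0, "gripper": -1}
    - {"x": 0.198, "y": -0.797, "z": 0, "twist": 0, "gripper": -1}
    - {"x": 0.198, "y": -0.797, "z": -0.2, "twist": 0, "gripper": -1}
    - {"x": 0.198, "y": -0.797, "z": -0.4, "twist": 0, "gripper": -1}
    - {"x": 0.198, "y": -0.797, "z": -0.4, "twist": 0, "gripper": -1}
    - {"x": 0.198, "y": -0.797, "z": -0.4, "twist": 0, "gripper": -1}

```text
time_s: 14.25
position: [0.4973, -0.1449, 0.1646]
eef_rot: [-0.698, -0.038, 0.022, 0.714]
force: [0.8, 0.6, 0.6]
opening: 0.0062
```

```bash
python3 look.py w12
python3 - <<'E'
from h import *
f,c=cam('side'); crop('s12',f,290,140,370,210,9)
print(proj(c,[[.4986,-.1458,.091],[.4986,-.1458,.104]]))
import pickle
f,c=pickle.load(open('w12.pkl','rb')); crop('w12c',f,270,190,370,270,8)
E
```

```text
14.3 [ 0.49784797 -0.14529689  0.16513479] [ 0.96  0.44 -0.88  1.94  0.39  0.92 -0.02] 0.006376049622954273 [-0.5  0.6 -0.2]
yaw 0.08322535619418395 ydir [ 0.0227  0.0228 -0.9995] xz 0.0246
[[345.540345   177.39963005]
 [345.62670239 173.47422858]]
```

View pics/w12c.png

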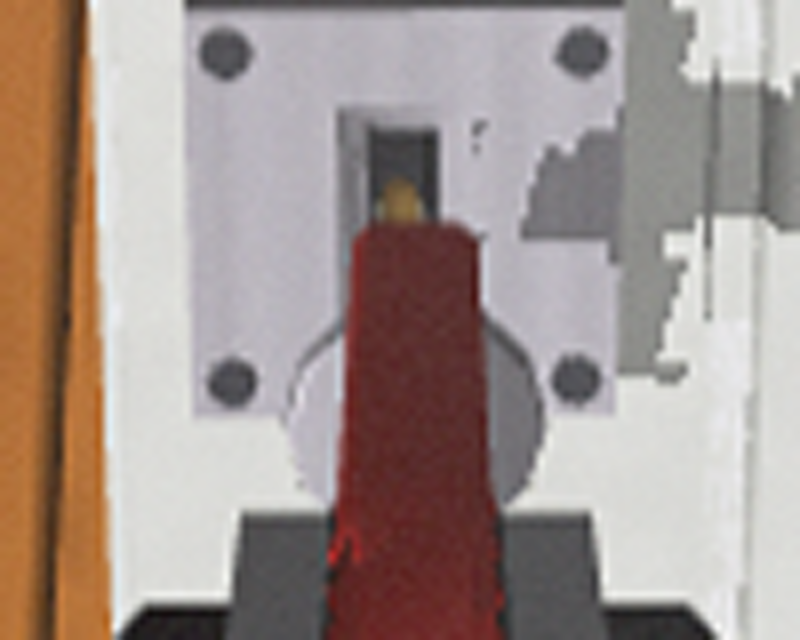

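View pics/s12.png

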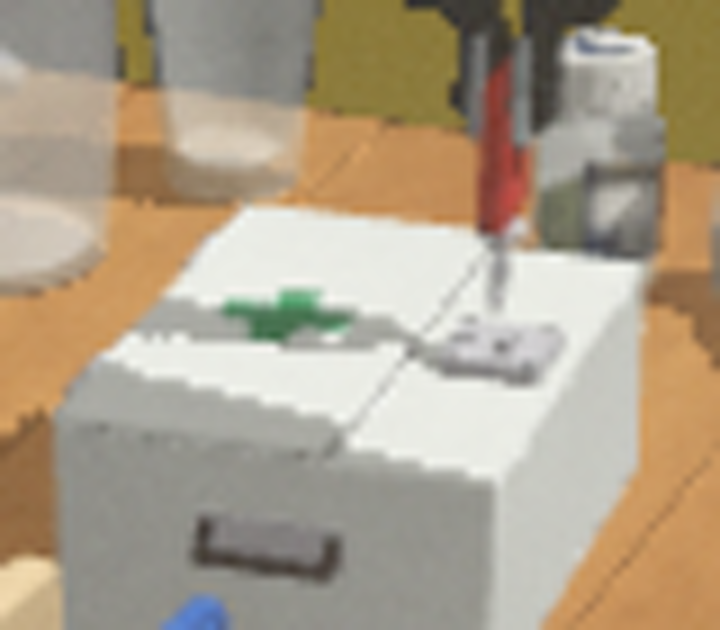

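apply_moves:
  moves:
    - {"x": -0.007, "y": -0.014, "z": 0, "twist": -0.0005, "gripper": -1}
    - {"x": -0.007, "y": -0.014, "z": -0.05, "twist": -0.0005, "gripper": -1}
    - {"x": -0.007, "y": -0.014, "z": -0.1, "twist": -0.0005, "gripper": -1}
    - {"x": -0.007, "y": -0.014, "z": -0.15, "twist": -0.0005, "gripper": -1}
    - {"x": -0.007, "y": -0.014, "z": -0.18, "twist": -0.0005, "gripper": -1}
    - {"x": -0.007, "y": -0.014, "z": -0.21, "twist": -0.0005, "gripper": -1}
    - {"x": -0.007, "y": -0.014, "z": -0.21, "twist": -0.0005, "gripper": -1}
    - {"x": -0.007, "y": -0.014, "z": -0.21, "twist": -0.0005, "gripper": -1}

```text
time_s: 15.15
position: [0.4975, -0.147, 0.1443]
eef_rot: [-0.699, -0.037, 0.02, 0.714]
force: [-0.6, -0.1, -1.4]
opening: 0.0065
```

```bash
python3 look.py w13
python3 - <<'E'
from h import *
f,c=cam('side'); crop('s13',f,290,140,370,210,9)
import pickle
f,c=pickle.load(open('w13.pkl','rb')); crop('w13c',f,270,190,370,270,8)
E
```

```text
15.2 [ 0.49752207 -0.14706359  0.14445693] [ 0.95  0.47 -0.85  1.96  0.43  0.88 -0.04] 0.006058627145140178 [-0.3  0.  -0.7]
yaw 0.08116122369226599 ydir [ 0.0236  0.0224 -0.9995] xz 0.0253
```

View pics/w13c.png

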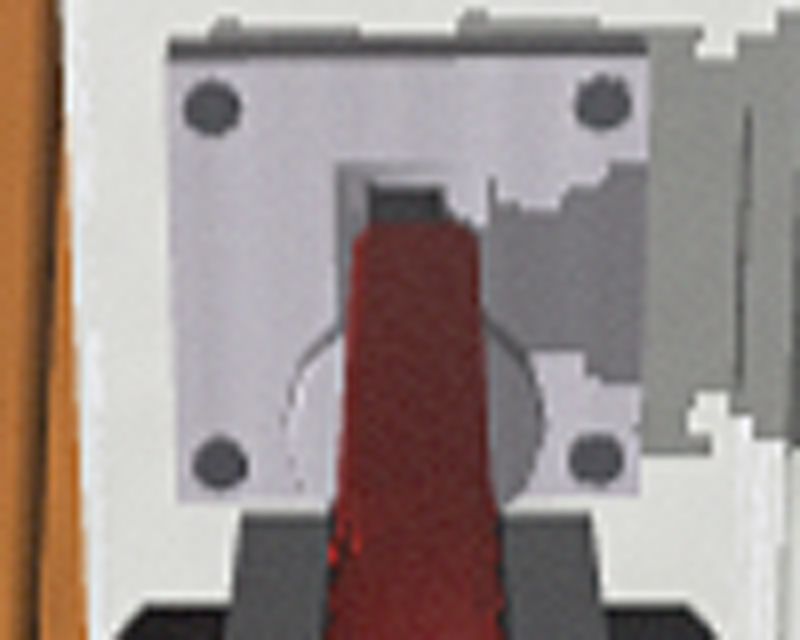

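View pics/s13.png

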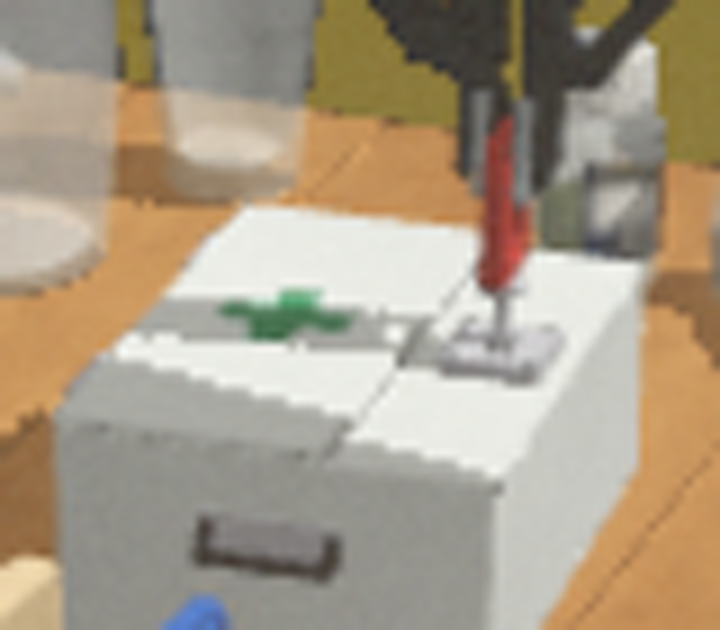

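apply_moves:
  moves:
    - {"x": -0.005, "y": 0, "z": -0.02, "twist": 0, "gripper": -1}
    - {"x": -0.005, "y": 0.012, "z": -0.04, "twist": 0, "gripper": -1}
    - {"x": -0.005, "y": -0.012, "z": -0.055, "twist": 0, "gripper": -1}
    - {"x": -0.005, "y": 0.012, "z": -0.07, "twist": 0, "gripper": -1}
    - {"x": -0.005, "y": -0.012, "z": -0.085, "twist": 0, "gripper": -1}
    - {"x": -0.005, "y": 0.012, "z": -0.1, "twist": 0, "gripper": -1}
    - {"x": -0.005, "y": -0.012, "z": -0.115, "twist": 0, "gripper": -1}
    - {"x": -0.005, "y": 0.012, "z": -0.13, "twist": 0, "gripper": -1}
    - {"x": -0.005, "y": -0.012, "z": -0.145, "twist": 0, "gripper": -1}
    - {"x": -0.005, "y": 0.012, "z": -0.16, "twist": 0, "gripper": -1}
    - {"x": -0.005, "y": -0.012, "z": -0.175, "twist": 0, "gripper": -1}
    - {"x": -0.005, "y": 0.012, "z": -0.185, "twist": 0, "gripper": -1}
    - {"x": -0.005, "y": -0.012, "z": -0.195, "twist": 0, "gripper": -1}
    - {"x": -0.005, "y": 0, "z": -0.2, "twist": 0, "gripper": -1}
    - {"x": -0.005, "y": 0, "z": -0.2, "twist": 0, "gripper": -1}

```text
time_s: 16.75
position: [0.4978, -0.1478, 0.1265]
eef_rot: [-0.7, -0.038, 0.02, 0.713]
force: [-5.6, 0.9, 17.7]
opening: 0.0065
```

```bash
python3 look.py w14
python3 - <<'E'
from h import *
f,c=cam('side'); crop('s14',f,290,140,370,210,9)
import pickle
f,c=pickle.load(open('w14.pkl','rb')); crop('w14c',f,270,190,370,270,8)
E
```

```text
16.8 [ 0.49782821 -0.14785232  0.12646841] [ 0.93  0.5  -0.83  1.97  0.46  0.85 -0.07] 0.006249147089325158 [-6.2  1.2 18.9]
yaw 0.08115093981426967 ydir [ 0.0246  0.0197 -0.9995] xz 0.0261
```

View pics/w14c.png

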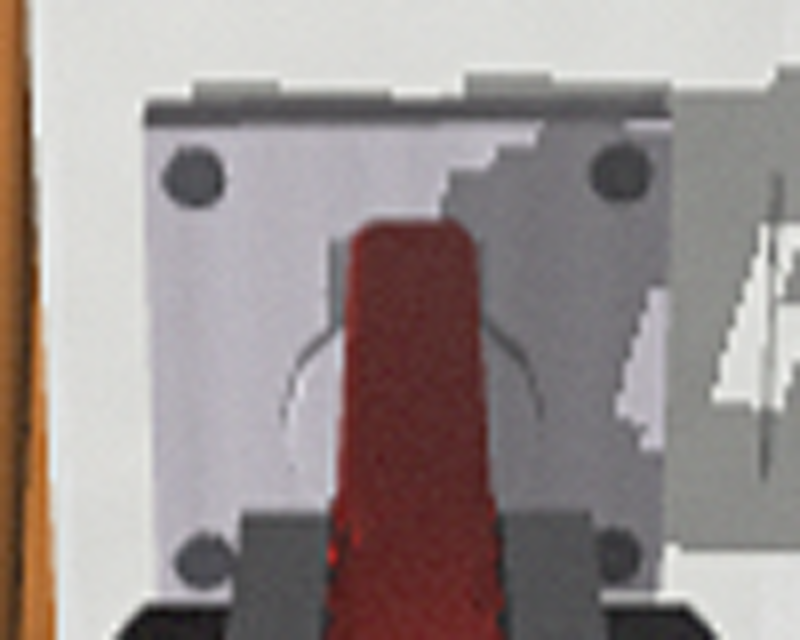

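View pics/s14.png

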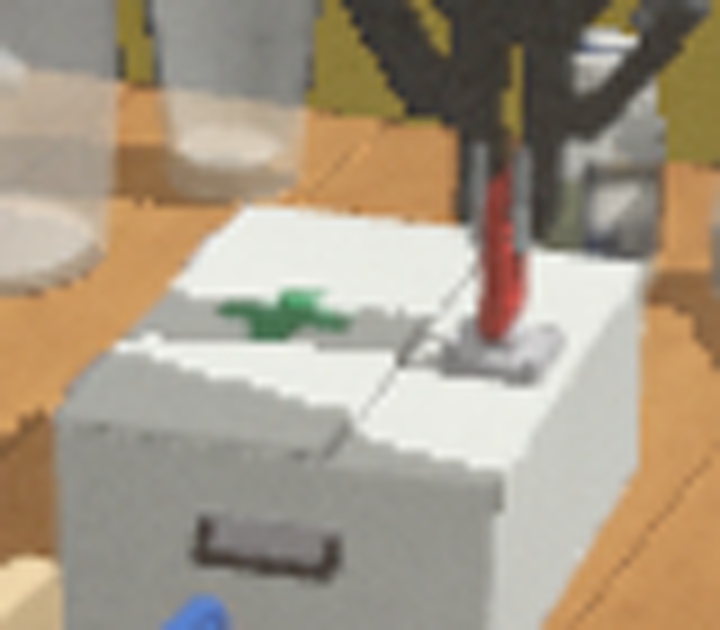

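apply_moves:
  moves:
    - {"x": -0.006, "y": 0.015, "z": -0.015, "twist": 0, "gripper": -1}
    - {"x": -0.006, "y": 0.02, "z": -0.025, "twist": 0, "gripper": -1}
    - {"x": -0.006, "y": -0.01, "z": -0.025, "twist": 0, "gripper": -1}
    - {"x": -0.006, "y": -0.01, "z": -0.03, "twist": 0, "gripper": -1}
    - {"x": -0.006, "y": 0.025, "z": -0.03, "twist": 0, "gripper": -1}
    - {"x": -0.006, "y": 0.025, "z": -0.03, "twist": 0, "gripper": -1}
    - {"x": -0.006, "y": -0.01, "z": -0.03, "twist": 0, "gripper": -1}
    - {"x": -0.006, "y": -0.01, "z": -0.03, "twist": 0, "gripper": -1}
    - {"x": -0.006, "y": 0.01, "z": -0.03, "twist": 0, "gripper": -1}
    - {"x": -0.006, "y": 0.01, "z": -0.03, "twist": 0, "gripper": -1}

```text
time_s: 17.85
position: [0.498, -0.1477, 0.1261]
eef_rot: [-0.701, -0.038, 0.02, 0.712]
force: [-7.9, 1.5, 26.5]
opening: 0.0065
```

```bash
python3 look.py w15
python3 - <<'E'
from h import *
f,c=cam('side'); crop('s15',f,290,140,370,210,9)
import pickle
f,c=pickle.load(open('w15.pkl','rb')); crop('w15c',f,270,190,370,270,8)
E
```

```text
17.9 [ 0.49798332 -0.14776108  0.12614714] [ 0.92  0.5  -0.83  1.97  0.46  0.85 -0.07] 0.006120314426870785 [-7.2  1.3 26.2]
yaw 0.08115575805018081 ydir [ 0.0253  0.0162 -0.9995] xz 0.0266
```

View pics/w15c.png

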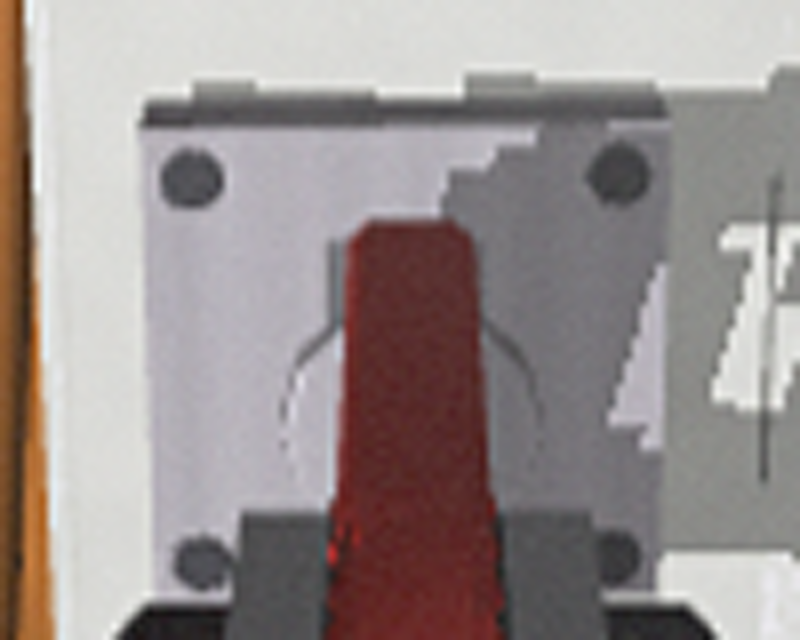

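View pics/s15.png

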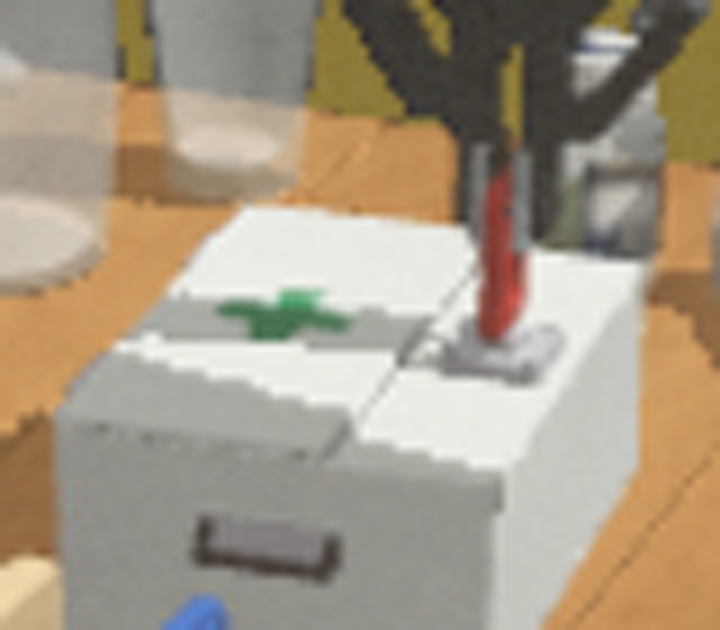

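The push rose from 18 to 26 N while the key moved only 0.3 mm. That is past the pins' 20 N maximum, so the flange looks seated. I'll turn it clockwise while pressing, correcting for the slight tool tilt.

apply_moves:
  moves:
    - {"x": -0.008, "y": 0.0, "z": -0.025, "twist": 0, "gripper": -1}
    - {"x": -0.01, "y": 0.001, "z": -0.025, "twist": -0.03, "gripper": -1}
    - {"x": -0.01, "y": 0.003, "z": -0.025, "twist": -0.06, "gripper": -1}
    - {"x": -0.011, "y": 0.004, "z": -0.025, "twist": -0.09, "gripper": -1}
    - {"x": -0.011, "y": 0.005, "z": -0.025, "twist": -0.12, "gripper": -1}
    - {"x": -0.012, "y": 0.006, "z": -0.025, "twist": -0.15, "gripper": -1}
    - {"x": -0.012, "y": 0.006, "z": -0.025, "twist": -0.15, "gripper": -1}
    - {"x": -0.012, "y": 0.006, "z": -0.025, "twist": -0.15, "gripper": -1}

```text
time_s: 18.75
position: [0.4972, -0.1472, 0.1261]
eef_rot: [-0.691, 0.126, -0.147, 0.696]
force: [-8.8, 4.3, 26.4]
opening: 0.0064
```

```bash
python3 look.py w16
python3 - <<'E'
from h import *
f,c=cam('side'); crop('s16',f,290,140,370,210,9);print(arm.get_state()['moment'])
f,c=cam('top'); crop('t16',f,330,170,400,220,10)
import pickle
f,c=pickle.load(open('w16.pkl','rb')); crop('w16c',f,250,170,410,290,5)
E
```

```text
18.8 [ 0.49719784 -0.14721482  0.12613738] [ 0.83  0.45 -0.71  1.99  0.4   0.81 -0.5 ] 0.006194776293557405 [-9.4  3.3 26.1]
yaw -0.3895619193091756 ydir [ 3.010e-02  5.000e-04 -9.995e-01] xz 0.0276
[0.87341919 2.05875268 0.11451552]
```

View pics/w16c.png

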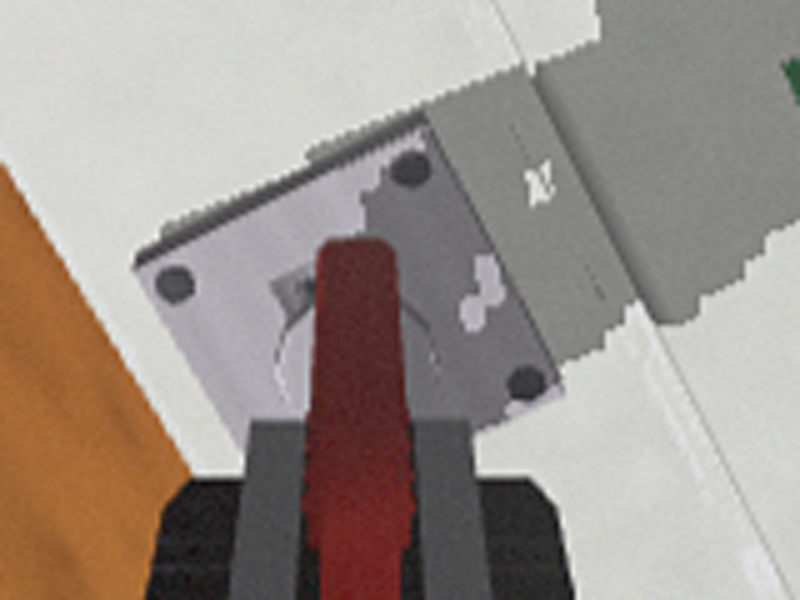

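View pics/s16.png

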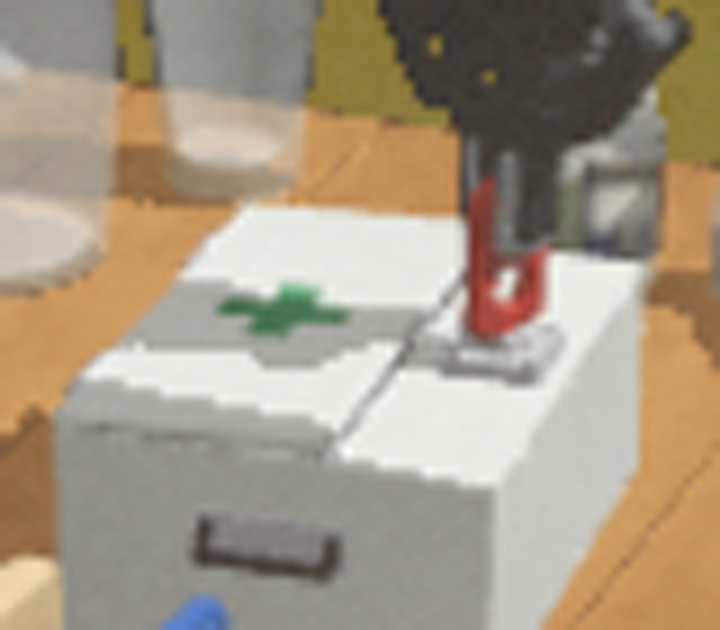

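The key turned 0.47 rad with a low moment (0.11 N m), so it is turning the plug. Continuing to 1.70 rad.

apply_moves:
  moves:
    - {"x": -0.008, "y": 0.0, "z": -0.025, "twist": -0.03, "gripper": -1}
    - {"x": -0.008, "y": 0.002, "z": -0.025, "twist": -0.06, "gripper": -1}
    - {"x": -0.008, "y": 0.004, "z": -0.025, "twist": -0.09, "gripper": -1}
    - {"x": -0.007, "y": 0.006, "z": -0.025, "twist": -0.12, "gripper": -1}
    - {"x": -0.006, "y": 0.007, "z": -0.025, "twist": -0.15, "gripper": -1}
    - {"x": -0.006, "y": 0.008, "z": -0.025, "twist": -0.18, "gripper": -1}
    - {"x": -0.005, "y": 0.009, "z": -0.025, "twist": -0.21, "gripper": -1}
    - {"x": -0.005, "y": 0.01, "z": -0.025, "twist": -0.24, "gripper": -1}
    - {"x": -0.004, "y": 0.011, "z": -0.025, "twist": -0.27, "gripper": -1}
    - {"x": -0.003, "y": 0.012, "z": -0.025, "twist": -0.3, "gripper": -1}
    - {"x": -0.002, "y": 0.013, "z": -0.025, "twist": -0.33, "gripper": -1}
    - {"x": -0.001, "y": 0.014, "z": -0.025, "twist": -0.36, "gripper": -1}
    - {"x": 0, "y": 0.015, "z": -0.025, "twist": -0.392, "gripper": -1}
    - {"x": 0, "y": 0.015, "z": -0.025, "twist": -0.392, "gripper": -1}
    - {"x": 0, "y": 0.015, "z": -0.025, "twist": -0.392, "gripper": -1}
    - {"x": 0, "y": 0.015, "z": -0.025, "twist": -0.392, "gripper": -1}

```text
time_s: 20.5
position: [0.4981, -0.1449, 0.1255]
eef_rot: [0.491, -0.502, 0.522, -0.484]
force: [-3.4, 4.2, 15.6]
opening: 0.0063
```

```bash
python3 look.py w17
python3 - <<'E'
from h import *
f,c=cam('side'); crop('s17',f,290,140,370,210,9);print(arm.get_state()['moment'])
E
```

```text
20.55 [ 0.49817194 -0.14493716  0.12555535] [ 0.56  0.4  -0.42  1.99  0.26  0.79 -1.63] 0.006391223091427822 [-4.9  4.6 16.9]
yaw -1.6201276486455765 ydir [ 0.012  -0.0285 -0.9995] xz 0.0278
[1.4630409  1.25937818 0.03860278]
```

View pics/w17.png

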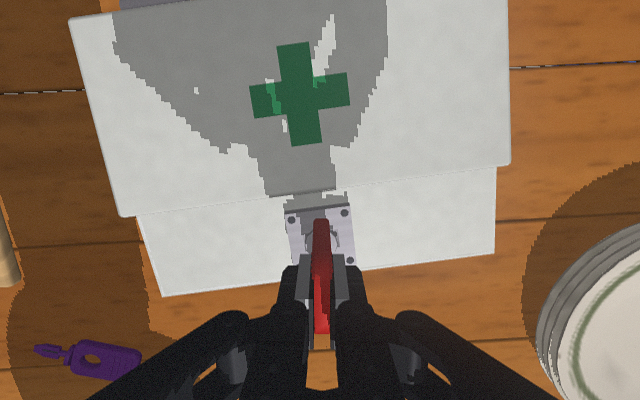

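View pics/s17.png

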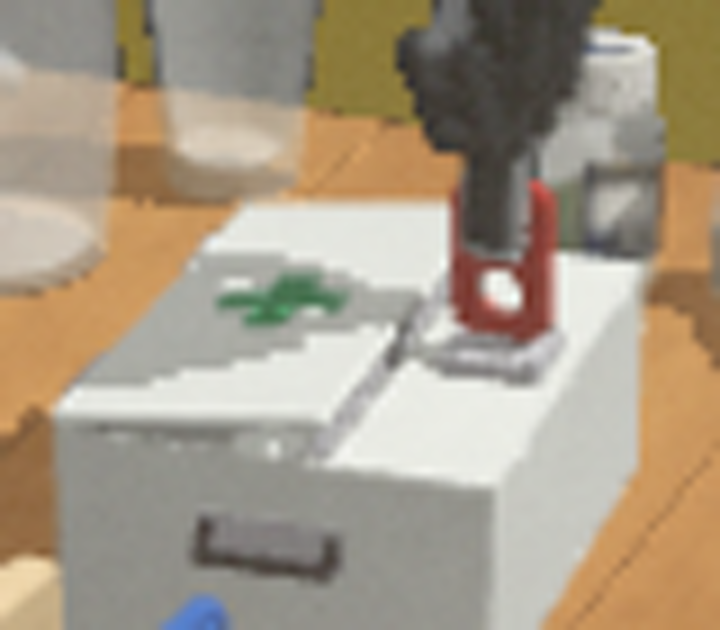

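Run:
```python
from h import *
import pickle
f,c=pickle.load(open('w17.pkl','rb'))
crop('w17c',f,60,150,220,270,5); crop('w17d',f,420,100,580,220,5)
lx,ly,yw=.4986,-.1458,.0815
Rz=R.from_euler('z',yw).as_matrix()
# lock in box frame: strip centre x=-.0475 ; box centre
cen=np.array([lx,ly,0])-Rz@[-.0475,0,0]; print(cen)
for a in (0,.06,.09,.12,.14):
    P=[]
    for y in (.1,-.1):
        x=.075-.095*np.cos(a); z=.091+.095*np.sin(a); P.append(cen+Rz@[x,y,z])
    fs,cs=cam('side') if a==0 else (None,cs)
    print(a,proj(c,P).round(1).tolist(),proj(cs,P).round(1).tolist())
crop('s18',fs,290,170,350,210,12)
```

```text
[ 0.54594233 -0.14193303  0.        ]
0 [[129.8, 217.7], [502.2, 167.8]] [[327.0, 189.2], [345.7, 164.9]]
0.06 [[124.3, 221.4], [508.0, 170.0]] [[327.0, 187.4], [345.7, 163.3]]
0.09 [[121.4, 223.0], [511.0, 170.9]] [[326.9, 186.4], [345.6, 162.5]]
0.12 [[118.3, 224.6], [514.1, 171.7]] [[326.8, 185.5], [345.6, 161.6]]
0.14 [[116.2, 225.6], [516.2, 172.1]] [[326.7, 184.9], [345.5, 161.1]]Traceback (most recent call last):
  File "<stdin>", line 15, in <module>
  File "h.py", line 20, in crop
    def crop(n,im,u0,v0,u1,v1,s): save(n,cv2.resize(im[v0:v1,u0:u1],None,fx=s,fy=s,interpolation=cv2.INTER_CUBIC))
                                                    ~~^^^^^^^^^^^^^
TypeError: 'NoneType' object is not subscriptable
```

View pics/w17c.png

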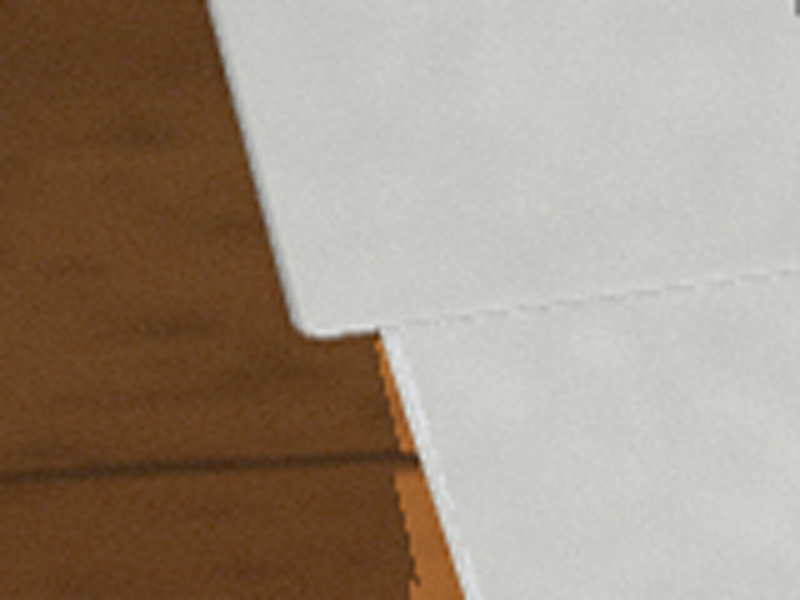

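View pics/w17d.png

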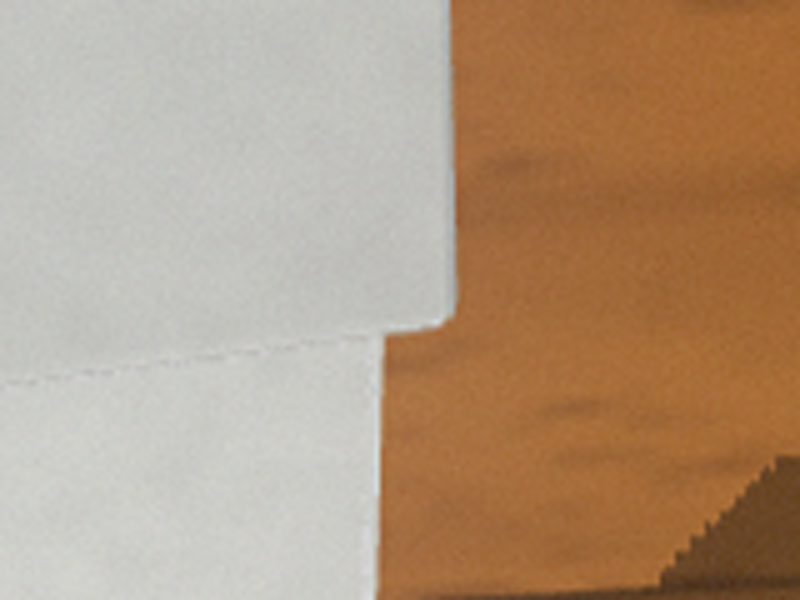

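apply_moves:
  moves:
    - {"x": -0.003, "y": 0.003, "z": -0.02, "twist": -0.006, "gripper": -1}
    - {"x": -0.003, "y": 0.003, "z": -0.022, "twist": -0.013, "gripper": -1}
    - {"x": -0.003, "y": 0.003, "z": -0.022, "twist": -0.013, "gripper": -1}
    - {"x": -0.003, "y": 0.003, "z": -0.022, "twist": -0.013, "gripper": -1}
    - {"x": -0.003, "y": 0.003, "z": -0.022, "twist": -0.013, "gripper": -1}

```text
time_s: 21.15
position: [0.4983, -0.1447, 0.1255]
eef_rot: [0.481, -0.511, 0.532, -0.473]
force: [-5.8, 3.0, 20.9]
opening: 0.006
```

```bash
python3 look.py w18
python3 - <<'E'
from h import *
import pickle
f,c=pickle.load(open('w18.pkl','rb')); print(arm.get_state()['moment'])
lx,ly,yw=.4986,-.1458,.0815
Rz=R.from_euler('z',yw).as_matrix(); cen=np.array([lx,ly,0])-Rz@[-.0475,0,0]
for a in (0,.09,.12):
    P=[cen+Rz@[.075-.095*np.cos(a),y,.091+.095*np.sin(a)] for y in(.1,-.1)]; print(a,proj(c,P).round(1).tolist())
crop('w18c',f,60,150,220,270,4); crop('w18d',f,420,100,580,220,4); crop('w18e',f,270,190,370,270,8)
f,c=cam('side');save('s18',f)
f,c=cam('top');save('t18',f)
E
```

```text
21.2 [ 0.49827839 -0.14471008  0.1255239 ] [ 0.55  0.39 -0.41  1.99  0.26  0.79 -1.67] 0.006313904063176415 [-6.1  3.9 19.4]
yaw -1.6606471900054898 ydir [ 0.0114 -0.0302 -0.9995] xz 0.0291
[1.09039097 1.69031105 0.06242913]
0 [[130.4, 225.2], [500.4, 160.8]]
0.09 [[122.1, 230.9], [509.1, 163.6]]
0.12 [[119.1, 232.6], [512.2, 164.3]]
```

View pics/w18.png

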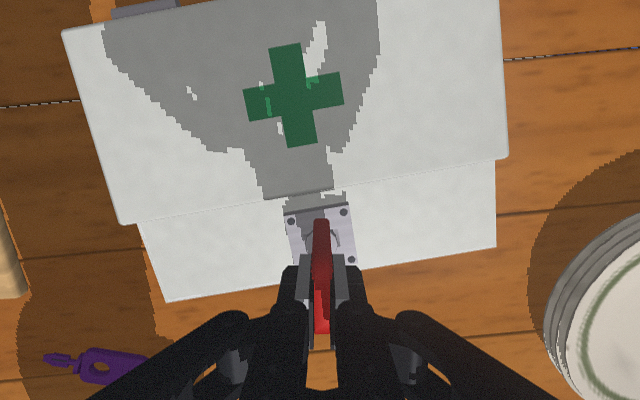

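View pics/w18e.png

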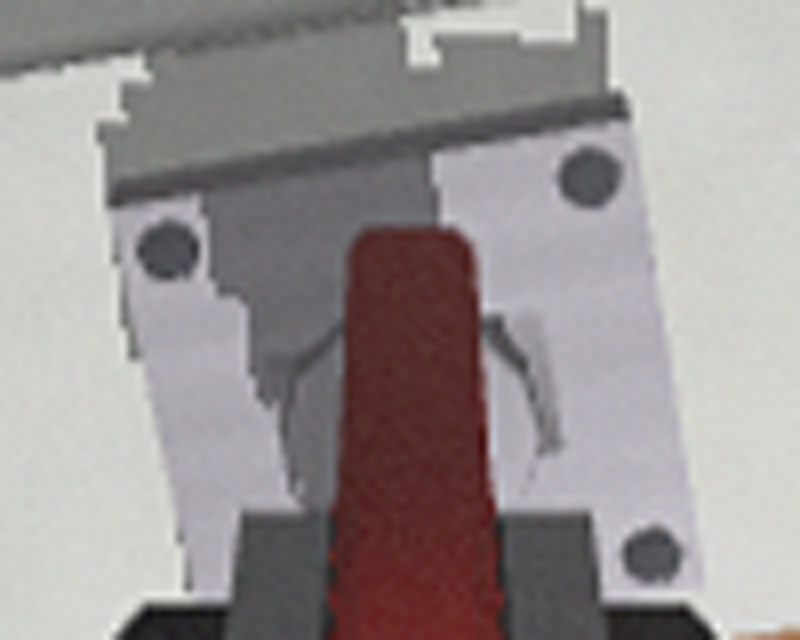

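View pics/s18.png

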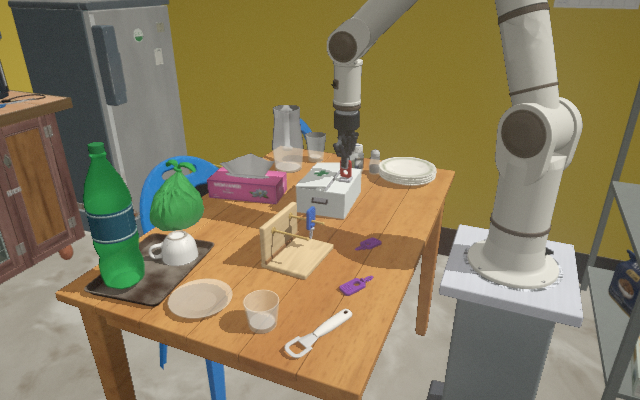

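View pics/t18.png

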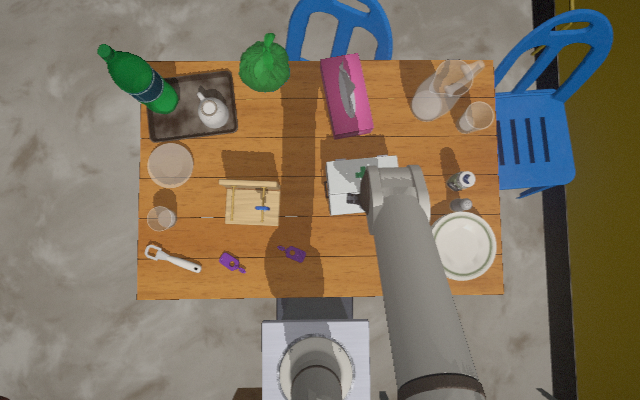

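Run:
```python
import cv2,numpy as np
a=cv2.imread('pics/w18c.png');b=cv2.imread('pics/w18d.png')
h=np.zeros((480,1290,3),np.uint8);h[:,:640]=a;h[:,650:]=b
cv2.imwrite('pics/w18f.png',cv2.resize(h,(800,298)))
```

```text
(no output)
```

View pics/w18c.png

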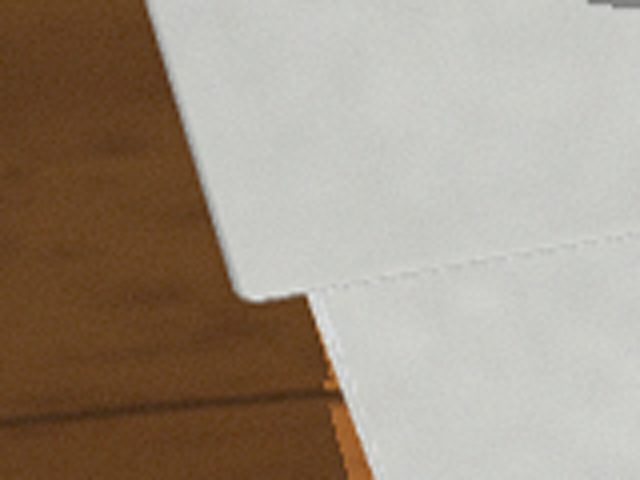

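View pics/w18d.png

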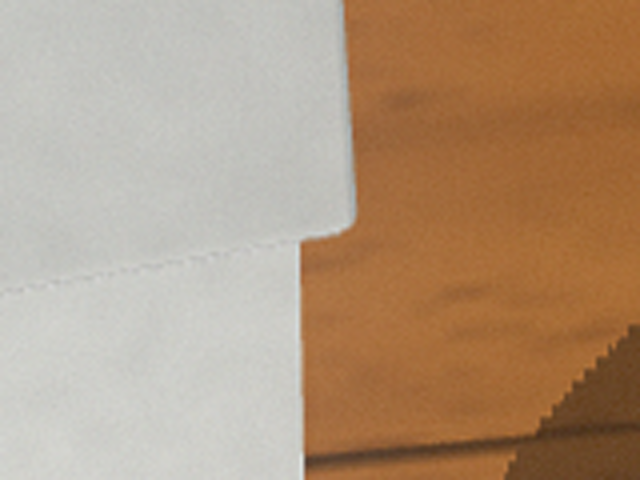

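The lid is at its stop: its edges did not move between 1.70 and 1.74 rad. As a last seating check I'll press a little harder with a slight wiggle.

apply_moves:
  moves:
    - {"x": -0.008, "y": 0.003, "z": -0.03, "twist": 0, "gripper": -1}
    - {"x": -0.012, "y": 0, "z": -0.033, "twist": 0, "gripper": -1}
    - {"x": 0.004, "y": 0, "z": -0.033, "twist": 0, "gripper": -1}
    - {"x": -0.01, "y": 0.002, "z": -0.033, "twist": 0, "gripper": -1}
    - {"x": -0.005, "y": 0.002, "z": -0.025, "twist": 0, "gripper": -1}
    - {"x": -0.005, "y": 0.002, "z": -0.025, "twist": 0, "gripper": -1}
    - {"x": -0.005, "y": 0.002, "z": -0.025, "twist": 0, "gripper": -1}

```text
time_s: 22.0
position: [0.4983, -0.1447, 0.1255]
eef_rot: [0.482, -0.511, 0.533, -0.473]
force: [-5.9, 3.1, 22.8]
opening: 0.006
```

```bash
python3 look.py w19
python3 - <<'E'
from h import *
f,c=cam('side'); crop('s19',f,240,140,370,250,5.5)
E
```

```text
22.05 [ 0.49832415 -0.1447372   0.12550317] [ 0.55  0.39 -0.41  1.99  0.26  0.79 -1.67] 0.00634173067181887 [-6.5  4.8 22.4]
yaw -1.6604011310856972 ydir [ 0.0121 -0.0318 -0.9994] xz 0.0306
```

View pics/s19.png

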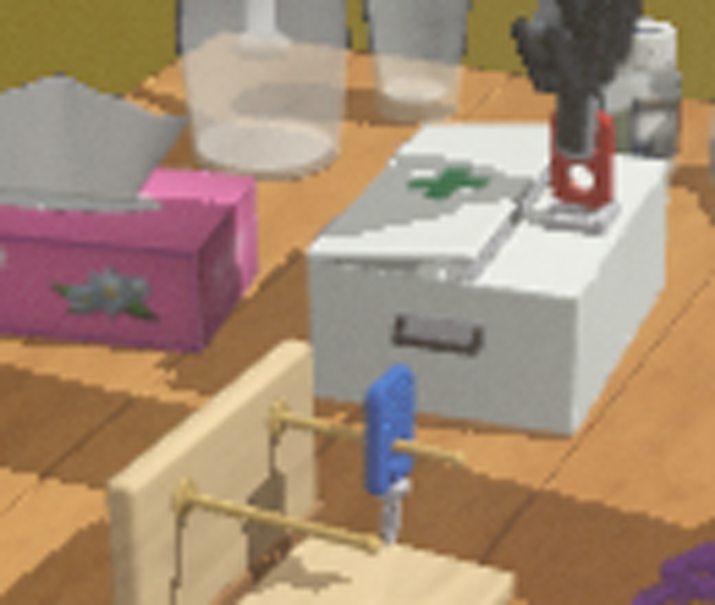

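The height held at 0.1255 m with 22 N on the key, so it is seated. The lid is ajar and the blue key hangs on the right peg. Handing in.

```bash
python3 -c "
from bench import arm
print(arm.close_job())"
```

```text
the job is handed in; nothing more can be done
None
```

The medicine box is open. I moved the blue key to the right peg and left it hanging there. I then took the red key, pushed it into the lock with a slight wiggle and turned it clockwise. I handed in at 22 s, still gripping the key, turned and pressed down.

What the last checks showed:
- **Turn:** the tool had turned the key about 1.74 rad. The lid's edges did not move between 1.70 and 1.74 rad, so the lock is at its stop.
- **Lid:** it is visibly ajar, at about 0.11 rad from the pictures. That figure is rough, to about 0.01–0.02 rad.
- **Seating:** the height stayed at 0.1255 m through a harder press with a wiggle, and about 22 N was on the key at hand-in. I take this as fully home, but it sits 0.5–1 mm above the height I predicted from the grasp. No camera could resolve the gap under the flange.
- **Tool tilt:** the tool picked up a tilt of about 2° along the way. This left a side force of about 8 N in the lock.
- **Other things:** the rest of the table looked unmoved in the top view, including the two loose purple keys.

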